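# Lock the cover board onto the crumb station

## Task

Put the loose cover board back on the crumb station of the bakery counter: lift it by its rail, angle its tongue down into the station's groove under the lip, push it in against the spring strip, and lower the other edge behind the rim until the board lies flat, flush and locked. Ease it in gently without forcing it, let go, and leave the mug, the loaf and the jar where they are.

Things in the scene. Friction and masses are not known exactly. Their poses are not given: they have to be found in the camera images.
- board: Loose pale wood cover board, plate 100 x 150 x 12 mm (x, y, z), 0.18 to 0.31 kg, with a tongue along its whole -x edge and a grip rail on top. Origin: centre of the plate's underside; z out of its top. Tongue: 5 mm thick, level with the underside, reaching 14 mm beyond the plate's -x edge. Starts flat on the counter, right way up.
- tongue (a point): Middle of the lower edge of the tongue's tip, on the board (board frame x = -64, y = 0, z = 0 mm); axes as the board's.
- rail (a point): Centre of the top of the board's grip rail (board frame x = 10, y = 0, z = 48 mm). The rail is 20 mm thick in x (board x = 0 to 20 mm), 90 mm long in y and 36 mm tall, from the plate's top at z = 12 mm. Axes as the board's.
- station: Fixed crumb station: dark plinth 210 x 214 x 12 mm, origin centre of its underside at counter level, z up, -x side towards the robot. On it a wooden well unit, open on top: groove on the -x side, ledge and rim on the +x side, side walls with inner faces at y = +-80 mm, frame top z = 34 mm. Board home: flat, axes parallel, its origin at x = 0 (nominal), y = 0, z = 22 mm.
- groove (a point): Nominal place of the upper lip's edge, on the groove's floor (station x = -57, y = 0, z = 22 mm; axes as the station's). The groove runs along y, opens to +x and is 8 mm high; the lip above it is 4 mm thick. The floor runs on 38 mm bare to +x of the lip's edge. The well unit may be shifted from it: see setting.
- strip (a point): Nominal middle of the face of the black spring strip inside the groove, 4 mm to -x of the lip's edge (station x = -61, y = 0, z = 26 mm). It yields 5.5 mm to -x (2 N at first, 5.3 N at the end), then meets a hard stop. It must be pressed in 3 mm or more as the board comes flat, or the board's +x edge lands on the rim.
- rim (a point): Nominal foot of the rim's square inner face (station x = 50, y = 0, z = 22 mm), at the back of the ledge that carries the board's +x edge. Ledge: 16 mm wide in x, top at z = 22 mm. Rim top: z = 34 mm. The crumb well lies open between the ledge and the groove's floor.
- setting (a point): Middle of the plinth's top (station z = 12 mm). The well unit was set on the plinth by hand: groove, strip, ledge and rim all sit together up to 14 mm to -x or +x of the nominal places given here, which no reading shows; feel for it. It does not move in use. More than 25 N between board and station bruises the joint.
- mug: Bystander: white mug, 80 mm across, 85 mm tall; origin centre of its underside.
- loaf: Bystander: round brown loaf, 112 mm across, 62 mm tall; origin centre of its underside.
- jar: Bystander: amber glass jar with a steel cap, 72 mm across, 110 mm tall; origin centre of its underside.
Mind the look-alikes: they are no part of the job. Leave any orange or turquoise look-alike of the board alone.

How it is judged:
By the outcome, as a careful person would: the job done as asked, in the order asked, and still so for the second after the job is handed in, with the robot touching nothing.
It also fails if it takes over 58 s, if anything falls off the work surface, if the arm or the gripper's body presses on something with over 40 N, if the wrist force passes 120 N, or if a joint passes its speed limit or range.

## Robot

A 6-joint arm with a two-finger parallel gripper is mounted at the origin on the work surface. World frame = base frame: x ahead of the robot, y to its left, z up, the work surface at z = 0. Lengths are in mm, angles in rad, forces in N, time in s.
With the tool pointing down it reaches from about 350 to 975 mm from the base axis. Payload 4.9 kg.
Tool frame: the origin (TCP) lies at the very end of the fingers, on their centre line; the grasp point (between the pads) lies 19 mm behind it; z points along the fingers, x is the direction in which the jaws open and shut, and the axes are right-handed (so a half turn about z gives the same grasp; the last joint's range is limited). The gripper opens to 85 mm and grips with 20 to 120 N. Pads are 22 mm wide; open, the fingers measure 114 mm over their backs; the gripper's body (76 mm by 85 mm) begins 54 mm behind the grasp point. The pads swing forward as they close: fully open they stand 13 mm farther back than shut.
Start: joints at [-1.397, 0.053, 1.613, -0, 1.476, -0.119], TCP at [180.391, -598.381, 195.604] pointing down, gripper open.
Joint ranges: [-3.01, 3.01], [-1.01, 2.22], [0.06, 2.58], [-1.02, 4.17], [0.09, 2.62], [-3.14, 3.14]. Speed limits (rad/s): [2.57, 2.57, 3.14, 3.14, 3.14, 3.14].

## Interface

Orientations are given as a unit quaternion [w, x, y, z].
In Python, from plant import get_state, cams, env gives the robot as it stands. The module is installed in compiled form; this text tells all that it offers.
- The arm moves only by the tool play_rows, never from a script. Its argument "motion" is a list of rows, each an object of numbers: "gripper": the opening in per cent of the stroke, from 0 (shut) to 100 (fully open); "x", "y", "z": the shift along the tool's x, y, z in mm; "rx", "ry", "rz": the turn, a rotation vector about the tool's x, y, z in rad. A call has 1 to 10 rows; each row shifts and turns the commanded pose from where the row before left it, along the tool's axes as they then stand; what a row does not reach is not made up. A row lasts 1/12 s, in which the tool goes at most 41.7 mm and 7.16 degrees, less where a joint would pass 70% of its speed; a pose out of reach is approached as far as the arm can. A call with a gripper value outside its range is refused whole. The fingers move at their own pace and stop on an object; "newtons" is the grip in N (left out, the last holds). Time passes only in rows, so rows that do not move let the fingers close. It gives the time, the measured TCP pose, the force and the opening at its end, in the units of the state.
- get_state(): the state, without advancing time (a new reading comes with each control period).
- cams.get_image(name): name is "side" or "top"; returns a dict with "img" (480x640x3 uint8, red, green, blue), "K" (3x3 intrinsics, pixels), "T" (4x4, takes a point from camera to world coordinates). Camera axes: x right, y up, looking along -z (the intrinsics and any distortion apply to the point x, -y, -z); pixel columns grow to the right and rows downward; lengths in mm; the calibration is good to about 2 mm. A picture is of the moment at which its call begins. There is no depth.
- env.sign_off(): hands the job in, once; it reports no verdict.
The state is a dict: "t": time; "q": joint angles; "dq": joint speeds; "effort": joint torques, N m; "tcp_pos": TCP position; "ee_rot": TCP orientation; "ft_force": force on the tool from outside, world axes, zero at the start; "moment": the same for the moment, N m; "grip_width": finger opening in mm.
Only numpy, scipy, OpenCV 4.12 (cv2) and the standard library are available. Lean on these libraries where they do the work, as an engineer would, in place of code of your own. Each camera call takes 0.05 s, during which the arm holds its last target.

## Working session

There is one attempt and no reset: what is moved stays moved. The work goes in short steps, Python scripts to look and compute and a tool call to move; the robot and the scene stay as the last step left them, time stands still between calls to the robot, and variables do not carry over. Pictures are saved under pics/ and viewed, and the job is handed in when it is done.

Besides the shell and the picture viewer there is one more tool, called as name(argument=value, ...), one argument or row to a line, values as JSON. play_rows: Moves the arm, as the interface text tells. Its arguments: {"type":"object","properties":{"motion":{"type":"array","items":{"type":"object","properties":{"gripper":{"type":"number"},"x":{"type":"number"},"y":{"type":"number"},"z":{"type":"number"},"rx":{"type":"number"},"ry":{"type":"number"},"rz":{"type":"number"}}}},"newtons":{"type":"number"}},"required":["motion"]}

```bash
mkdir -p pics; ls
python3 - <<'E'
from plant import get_state,cams,env
import cv2,numpy as np
s=get_state();print({k:np.round(v,3) for k,v in s.items()})
for n in ("side","top"):
    d=cams.get_image(n);cv2.imwrite(f"pics/{n}0.png",d["img"][:,:,::-1]);print(n,d["K"],np.round(d["T"],3),[k for k in d])
    np.savez(f"{n}0.npz",img=d["img"],K=d["K"],T=d["T"])
E
```

```text
pics
{'t': np.float64(0.0), 'q': array([-1.397,  0.053,  1.614, -0.   ,  1.476, -0.119]), 'dq': array([-0.001, -0.001,  0.001,  0.001, -0.   ,  0.   ]), 'effort': array([-1.0000e-03, -3.9368e+01, -3.7018e+01, -0.0000e+00,  7.0000e-03,
       -0.0000e+00]), 'tcp_pos': array([ 180.252, -597.716,  194.352]), 'ee_rot': array([-0.001,  0.803, -0.596, -0.001]), 'ft_force': array([0.195, 0.464, 0.289]), 'moment': array([-0.002,  0.014, -0.004]), 'grip_width': np.float64(85.332)}
side [[467.52785548   0.         315.63081694]
 [  0.         467.52785548 246.16298993]
 [  0.           0.           1.        ]] [[-9.46000e-01  1.63000e-01 -2.80000e-01  2.98899e+02]
 [-3.24000e-01 -4.65000e-01  8.24000e-01  7.95579e+02]
 [ 4.00000e-03  8.70000e-01  4.92000e-01  5.55119e+02]
 [ 0.00000e+00  0.00000e+00  0.00000e+00  1.00000e+00]] ['img', 'K', 'T']
top [[498.09414087   0.         312.48761582]
 [  0.         498.09414087 242.51780594]
 [  0.           0.           1.        ]] [[ 2.100000e-02  9.840000e-01 -1.790000e-01  3.284390e+02]
 [-1.000000e+00  2.400000e-02  1.500000e-02 -1.209000e+00]
 [ 1.900000e-02  1.790000e-01  9.840000e-01  1.372386e+03]
 [ 0.000000e+00  0.000000e+00  0.000000e+00  1.000000e+00]] ['img', 'K', 'T']
```

View pics/side0.png

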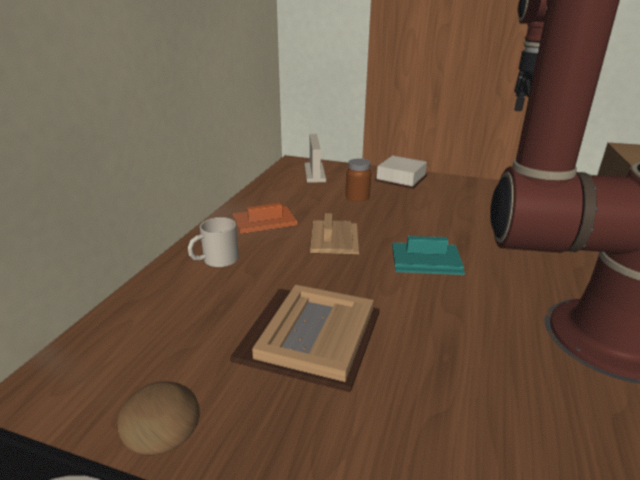

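View pics/top0.png

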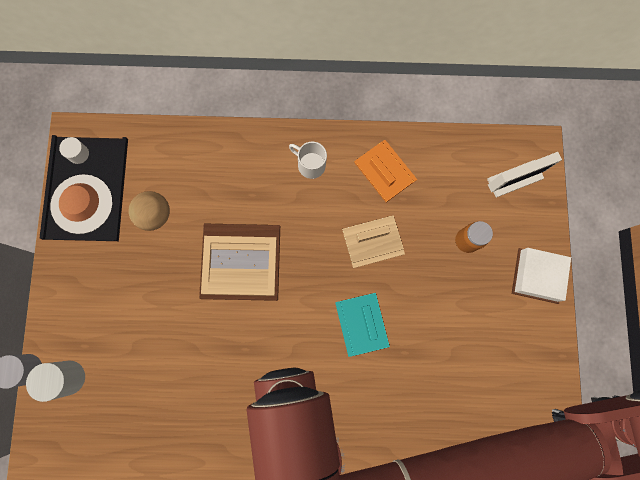

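```bash
cat > h.py <<'E'
import numpy as np,cv2
def load(n,i=0):
    return np.load(f"{n}{i}.npz")
def snap(n,i):
    from plant import cams
    d=cams.get_image(n);cv2.imwrite(f"pics/{n}{i}.png",d["img"][:,:,::-1]);np.savez(f"{n}{i}.npz",img=d["img"],K=d["K"],T=d["T"])
    return d
def cast(d,uv,z):
    uv=np.atleast_2d(np.array(uv,float));K=d["K"];T=d["T"]
    c=np.c_[(uv[:,0]-K[0,2])/K[0,0],-(uv[:,1]-K[1,2])/K[1,1],-np.ones(len(uv))]
    r=c@T[:3,:3].T;o=T[:3,3]
    return o+r*((z-o[2])/r[:,2])[:,None]
def proj(d,P):
    P=np.atleast_2d(np.array(P,float));T=d["T"];c=(P-T[:3,3])@T[:3,:3]
    K=d["K"];return np.c_[K[0,0]*c[:,0]/-c[:,2]+K[0,2],K[1,1]*-c[:,1]/-c[:,2]+K[1,2]]
def crop(d,x0,y0,x1,y1,s,name):
    im=d["img"][y0:y1,x0:x1,::-1];cv2.imwrite("pics/"+name,cv2.resize(im,None,fx=s,fy=s,interpolation=cv2.INTER_CUBIC))
E
python3 - <<'E'
from h import *
d=load("top");crop(d,330,205,420,275,8,"c_board.png");crop(d,190,215,290,305,6,"c_st.png")
d=load("side");crop(d,230,280,390,390,5,"c_st_s.png");crop(d,300,200,370,260,8,"c_b_s.png")
E
```

```text
(no output)
```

View pics/c_board.png

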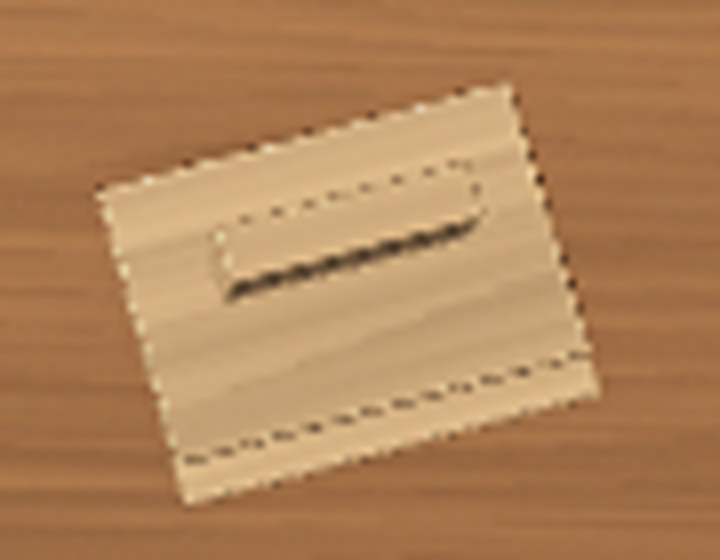

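View pics/c_st.png

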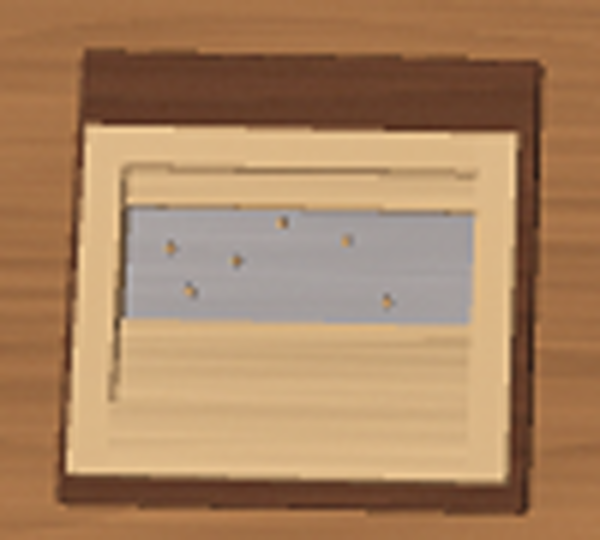

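View pics/c_st_s.png

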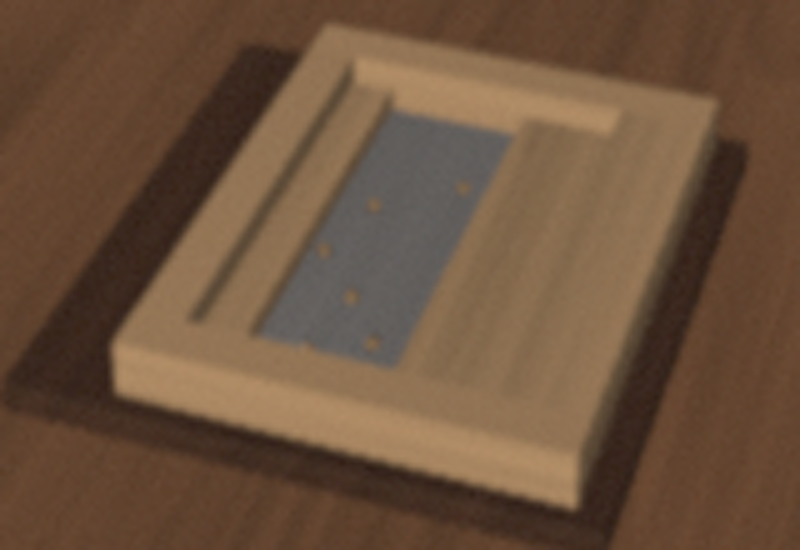

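View pics/c_b_s.png

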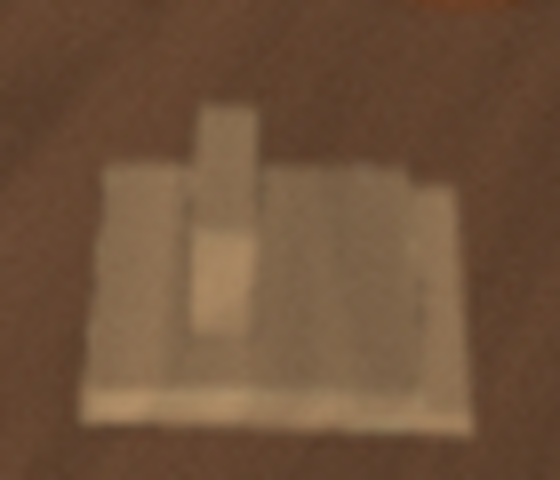

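Run:
```python
from h import *
d=load("top")
f=lambda c,s,o:(np.array(c,float)+.5)/s-.5+np.array(o)
# board, z=12 plate upper corners +seam; tongue z=5 tip corners ; rail top z=48
B=f([(98,190),(512,85)],8,(330,205)); t=f([(185,505),(601,396)],8,(330,205));r=f([(215,233),(468,162),(486,215),(230,295)],8,(330,205))
b=cast(d,B,12);tt=cast(d,t,2.5);rr=cast(d,r,48)
print(b.round(1),tt.round(1),rr.round(1))
print(np.linalg.norm(b[0]-b[1]),np.linalg.norm(tt[0]-tt[1]),np.linalg.norm(b.mean(0)-tt.mean(0)),'rail c',rr.mean(0))
for a in((b[0]-b[1]),(tt[0]-tt[1])): print('yaw',np.arctan2(-a[0],a[1]))
# station plinth top z=12, frame top z=34
P=f([(83,50),(542,62),(525,512),(58,500)],6,(190,215));p=cast(d,P,12)
p0=p.copy(); print(p.round(1),p.mean(0).round(1))
F=f([(85,124),(518,131),(507,483),(65,473)],6,(190,215));q=cast(d,F,34);print(q.round(1),q.mean(0).round(1))
W=f([(124,165),(476,172),(474,212),(127,207),(470,324),(124,319)],6,(190,215));print(cast(d,W[:2],34).round(1),cast(d,W[2:],22).round(1))
for e in (p[0]-p[1],p[3]-p[2],q[0]-q[1],q[3]-q[2]):print('yaw',np.arctan2(-e[0],e[1]),np.linalg.norm(e))
for e in (p[0]-p[3],p[1]-p[2],q[0]-q[3],q[1]-q[2]):print('yaw',np.arctan2(e[1],e[0]),np.linalg.norm(e))
d=load("side")
# side estimates for station
P=f([(240,45),(745,145),(612,545),(8,395)],5,(230,280));print('side plinth',cast(d,P,12).round(1))
F=f([(330,25),(718,100),(578,450),(113,345)],5,(230,280));print('side frame',cast(d,F,34).round(1))
F=f([(620,108),(352,60),(190,320)],5,(230,280));print('inner',cast(d,F,34).round(1))
t=f([(200,103),(258,103),(255,235),(190,235)],8,(300,200));print('rail',cast(d,t,48).round(1),cast(d,t,48).mean(0).round(1))
b=f([(80,425),(475,435)],8,(300,200));print(cast(d,b,0).round(1))
```

```text
[[ 618.5 -102.4   12. ]
 [ 659.8 -247.7   12. ]] [[ 509.7 -134.4    2.5]
 [ 551.4 -279.7    2.5]] [[ 596.9 -139.6   48. ]
 [ 623.7 -225.9   48. ]
 [ 605.4 -231.9   48. ]
 [ 575.6 -144.8   48. ]]
151.0959295405235 151.111382537729 113.66559752224774 rail c [ 600.40715149 -185.5633921    48.        ]
yaw 0.2771028525510637
yaw 0.2797707336502267
[[624.3 283.6  12. ]
 [623.9  70.6  12. ]
 [415.4  71.5  12. ]
 [416.2 282.4  12. ]] [520. 177.  12.]
[[585.1 276.   34. ]
 [586.7  79.4  34. ]
 [426.7  78.8  34. ]
 [426.8 275.4  34. ]] [506.3 177.4  34. ]
[[566.6 257.3  34. ]
 [567.3  97.8  34. ]] [[550.8  98.9  22. ]
 [549.3 257.1  22. ]
 [499.2  98.8  22. ]
 [497.9 255.5  22. ]]
yaw -0.001848081032782478 212.93209420915974
yaw -0.0035299566901605436 210.81919622834135
yaw 0.007982183256123255 196.65444620267462
yaw -0.0003345138859973038 196.590728505394
yaw 0.005806196861349494 208.10377784096286
yaw -0.004344223302125206 208.4529025949995
yaw 0.0037307311678455406 158.33544500818326
yaw 0.00333337779672867 159.97070935982305
side plinth [[624.   77.7  12. ]
 [415.8  75.8  12. ]
 [411.4 287.9  12. ]
 [617.2 290.   12. ]]
side frame [[582.7  82.3  34. ]
 [426.6  80.9  34. ]
 [426.8 274.4  34. ]
 [583.  278.4  34. ]]
inner [[460.2  98.   34. ]
 [566.1 101.9  34. ]
 [564.2 259.1  34. ]]
rail [[ 622.2 -224.5   48. ]
 [ 604.9 -230.6   48. ]
 [ 578.9 -143.7   48. ]
 [ 597.  -137.4   48. ]] [ 600.8 -184.    48. ]
[[ 618.1  -99.5    0. ]
 [ 506.9 -132.3    0. ]]
```

The candidates for the board in the top view are pale wood at (373,241), orange at (386,170) and turquoise at (362,325). I choose the pale one. The close crop confirms it: tongue seam on the lower (-x) side and the rail above centre. The rail centre agrees in both views, at about (600.6, -185), yaw 0.278. Station centre is about (519, 178), yaw about 0, and in pictures the rim face is near x=566 and the lip near x=460.

```bash
cat > g.py <<'E'
import numpy as np
from scipy.spatial.transform import Rotation as R
def pose():
    from plant import get_state
    s=get_state();return s,s["tcp_pos"],R.from_quat(s["ee_rot"],scalar_first=True)
def tgtR(yaw,tilt=0): # tilt: +x edge of board raised
    A=np.array([[1,0,0],[0,-1,0],[0,0,-1.]])
    return R.from_euler('z',yaw)*R.from_euler('y',-tilt)*R.from_matrix(A)
def rel(p,yaw,tilt=0):
    s,t,r=pose();print('t',round(float(s["t"]),2),'now',t.round(1),'F',s["ft_force"].round(1),'M',s["moment"].round(2),'w',round(float(s["grip_width"]),1))
    print('shift',(r.inv().apply(np.array(p)-t)).round(1),'turn',(r.inv()*tgtR(yaw,tilt)).as_rotvec().round(4))
E
python3 -c "
from g import *
rel([600.8,-185.3,120],0.278)"
```

```text
t 0.1 now [ 180.3 -597.8  194.5] F [-0.3  0.6 -1.2] M [-0.01  0.01 -0.01] w 85.6
shift [-273.4 -521.7   75.1] turn [-1.600e-03  1.300e-03 -1.556e+00]
```

play_rows(
  motion=[
    {"x":-18,"y":-34.5,"z":0,"gripper":100},
    {"x":-18,"y":-34.5,"z":0},
    {"x":-18,"y":-34.5,"z":0},
    {"x":-18,"y":-34.5,"z":0},
    {"x":-18,"y":-34.5,"z":0},
    {"x":-18,"y":-34.5,"z":0},
    {"x":-18,"y":-34.5,"z":0},
    {"x":-18,"y":-34.5,"z":0},
    {"x":-18,"y":-34.5,"z":0},
    {"x":-18,"y":-34.5,"z":0},
  ],
)

```text
$.motion[0]: bad value
```

play_rows(
  motion=[
    {"x":-18,"y":-34.5,"z":0},
    {"x":-18,"y":-34.5,"z":0},
    {"x":-18,"y":-34.5,"z":0},
    {"x":-18,"y":-34.5,"z":0},
    {"x":-21,"y":-38,"z":0},
    {"rz":-0.12},
    {"rz":-0.12},
    {"rz":-0.12},
    {"rz":-0.12},
    {"rz":-0.12},
  ],
)

```text
$.motion[0]: bad value
```

play_rows(
  motion=[
    {"rz":-0.12},
    {"rz":-0.12},
    {"rz":-0.12},
    {"rz":-0.12},
    {"rz":-0.12},
    {"rz":-0.12},
    {"rz":-0.12},
    {"rz":-0.12},
    {"z":0},
    {"z":0},
  ],
)

```text
$.motion[0]: bad value
```

```bash
python3 -c "
from g import *
rel([600.8,-185.3,16],0.278)"
```

```text
t 0.1 now [ 180.3 -597.8  194.5] F [-0.3  0.6 -1.2] M [-0.01  0.01 -0.01] w 85.6
shift [-273.2 -521.7  179.1] turn [-1.600e-03  1.300e-03 -1.556e+00]
```

play_rows(
  motion=[
    {"gripper":100,"x":-18,"y":-34.5,"z":0,"rx":0,"ry":0,"rz":0},
  ],
)

```text
t: 0.18
tcp_pos: [204.9, -573.5, 194.6]
ee_rot: [0.001, 0.801, -0.599, -0.001]
ft_force: [0.5, 0.4, -0.8]
grip_width: 85.7
```

play_rows(
  motion=[
    {"gripper":100,"x":-18,"y":-34.5,"z":0,"rx":0,"ry":0,"rz":0},
    {"gripper":100,"x":-18,"y":-34.5,"z":0,"rx":0,"ry":0,"rz":0},
    {"gripper":100,"x":-18,"y":-34.5,"z":0,"rx":0,"ry":0,"rz":0},
    {"gripper":100,"x":-18,"y":-34.5,"z":0,"rx":0,"ry":0,"rz":0},
    {"gripper":100,"x":-18,"y":-34.5,"z":0,"rx":0,"ry":0,"rz":0},
    {"gripper":100,"x":-18,"y":-34.5,"z":0,"rx":0,"ry":0,"rz":0},
    {"gripper":100,"x":-18,"y":-34.5,"z":0,"rx":0,"ry":0,"rz":0},
    {"gripper":100,"x":-18,"y":-34.5,"z":0,"rx":0,"ry":0,"rz":0},
    {"gripper":100,"x":-18,"y":-34.5,"z":0,"rx":0,"ry":0,"rz":0},
    {"gripper":100,"x":-18,"y":-34.5,"z":0,"rx":0,"ry":0,"rz":0},
  ],
)

```text
t: 1.02
tcp_pos: [487.4, -297.5, 195.1]
ee_rot: [0.0, 0.803, -0.596, -0.0]
ft_force: [-0.1, -1.1, -0.0]
grip_width: 84.9
```

play_rows(
  motion=[
    {"gripper":100,"x":-18,"y":-34.5,"z":0,"rx":0,"ry":0,"rz":0},
    {"gripper":100,"x":-18,"y":-34.5,"z":0,"rx":0,"ry":0,"rz":0},
    {"gripper":100,"x":-18,"y":-34.5,"z":0,"rx":0,"ry":0,"rz":0},
    {"gripper":100,"x":-18,"y":-34.5,"z":0,"rx":0,"ry":0,"rz":0},
    {"gripper":100,"x":0,"y":0,"z":0,"rx":0,"ry":0,"rz":-0.12},
    {"gripper":100,"x":0,"y":0,"z":0,"rx":0,"ry":0,"rz":-0.12},
    {"gripper":100,"x":0,"y":0,"z":0,"rx":0,"ry":0,"rz":-0.12},
    {"gripper":100,"x":0,"y":0,"z":0,"rx":0,"ry":0,"rz":-0.12},
    {"gripper":100,"x":0,"y":0,"z":0,"rx":0,"ry":0,"rz":-0.12},
    {"gripper":100,"x":0,"y":0,"z":0,"rx":0,"ry":0,"rz":-0.12},
  ],
)

```text
t: 1.85
tcp_pos: [597.6, -190.2, 194.8]
ee_rot: [-0.0, 0.962, -0.272, -0.001]
ft_force: [0.3, -0.3, 0.4]
grip_width: 85.3
```

play_rows(
  motion=[
    {"gripper":100,"x":0,"y":0,"z":0,"rx":0,"ry":0,"rz":-0.12},
    {"gripper":100,"x":0,"y":0,"z":0,"rx":0,"ry":0,"rz":-0.12},
    {"gripper":100,"x":0,"y":0,"z":0,"rx":0,"ry":0,"rz":-0.12},
    {"gripper":100,"x":0,"y":0,"z":0,"rx":0,"ry":0,"rz":-0.12},
    {"gripper":100,"x":0,"y":0,"z":0,"rx":0,"ry":0,"rz":-0.12},
    {"gripper":100,"x":0,"y":0,"z":0,"rx":0,"ry":0,"rz":-0.12},
    {"gripper":100,"x":0,"y":0,"z":0,"rx":0,"ry":0,"rz":-0.12},
    {"gripper":100,"x":0,"y":0,"z":0,"rx":0,"ry":0,"rz":0},
    {"gripper":100,"x":0,"y":0,"z":0,"rx":0,"ry":0,"rz":0},
  ],
)

```text
t: 2.6
tcp_pos: [597.7, -190.4, 195.0]
ee_rot: [-0.0, 0.99, 0.139, -0.0]
ft_force: [0.2, 1.1, -0.0]
grip_width: 85.1
```

```bash
python3 -c "
from g import *
rel([600.8,-185.3,60],0.278)"
```

```text
t 2.6 now [ 597.7 -190.4  195. ] F [ 0.2  1.1 -0. ] M [ 0.03 -0.02 -0.05] w 85.1
shift [  4.5  -3.9 135. ] turn [-0.0006  0.0007  0.001 ]
```

play_rows(
  motion=[
    {"gripper":100,"x":4.5,"y":-4,"z":25,"rx":0,"ry":0,"rz":0},
    {"gripper":100,"x":0,"y":0,"z":35,"rx":0,"ry":0,"rz":0},
    {"gripper":100,"x":0,"y":0,"z":35,"rx":0,"ry":0,"rz":0},
    {"gripper":100,"x":0,"y":0,"z":30,"rx":0,"ry":0,"rz":0},
    {"gripper":100,"x":0,"y":0,"z":25,"rx":0,"ry":0,"rz":0},
    {"gripper":100,"x":0,"y":0,"z":17,"rx":0,"ry":0,"rz":0},
    {"gripper":100,"x":0,"y":0,"z":10,"rx":0,"ry":0,"rz":0},
    {"gripper":100,"x":0,"y":0,"z":0,"rx":0,"ry":0,"rz":0},
    {"gripper":100,"x":0,"y":0,"z":0,"rx":0,"ry":0,"rz":0},
  ],
)

```text
t: 3.35
tcp_pos: [601.2, -185.5, 18.7]
ee_rot: [-0.0, 0.99, 0.14, -0.0]
ft_force: [-0.4, 0.0, 0.0]
grip_width: 85.5
```

```bash
python3 -c "
from g import *
from h import *
rel([600.8,-185.3,18],0.278)
crop(snap('side',1),280,120,400,270,4,'s1.png');"
```

```text
t 3.35 now [ 601.2 -185.5   18.7] F [-0.4  0.   0. ] M [ 0.02 -0.03  0.05] w 85.5
shift [-0.4 -0.3  0.7] turn [-0.0001  0.0002  0.0029]
```

View pics/s1.png

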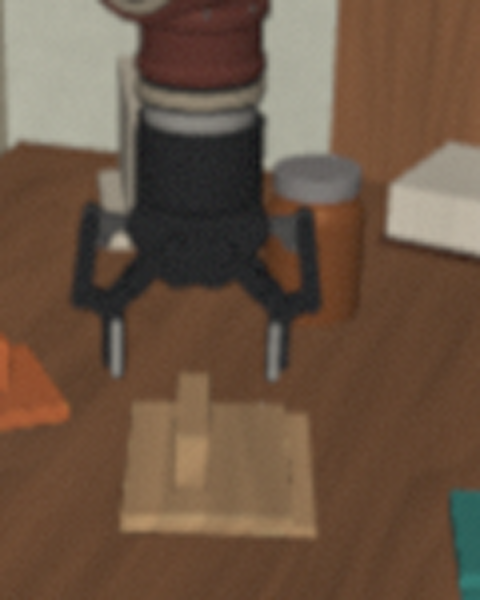

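```bash
python3 -c "
from h import *
d=load('side',1);c,s=np.cos(.278),np.sin(.278)
for z in (19,32):
  for e in(-43,43):
    print(z,e,((proj(d,[601+e*c,-185.4+e*s,z])-[280,120])*4).round())
for y in(-45,0,45): print(((proj(d,[600.8-y*s,-185.3+y*c,48])-[280,120])*4).round())
"
```

```text
19 -43 [[260. 445.]]
19 43 [[121. 441.]]
32 -43 [[261. 426.]]
32 43 [[121. 422.]]
[[194. 369.]]
[[192. 401.]]
[[190. 435.]]
```

```bash
python3 -c "
from g import *
from h import *
rel([600.8,-185.3,18],0.278)
a=snap('side',2);b=snap('top',2)
crop(a,280,120,400,270,4,'s2.png');crop(b,310,180,450,300,5,'t2.png')
rel([600.8,-185.3,18],0.278)"
```

```text
t 3.4 now [ 602.1 -185.8   20. ] F [ 0.3 -0.5  0.7] M [ 0.02 -0.04  0.02] w 85.5
shift [-1.1 -0.9  2. ] turn [ 0.0013 -0.0016  0.0031]
t 3.5 now [ 602.7 -186.1   20.8] F [ 0.2 -0.5 -0.5] M [ 0.01 -0.04  0.06] w 85.5
shift [-1.6 -1.3  2.8] turn [ 0.0023 -0.0028  0.0035]
```

View pics/s2.png

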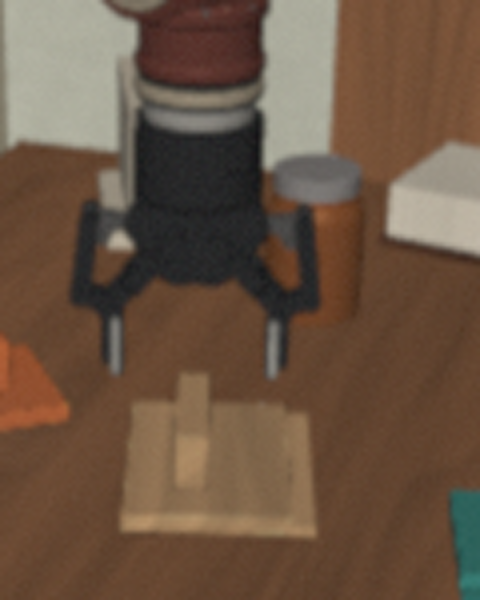

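View pics/t2.png

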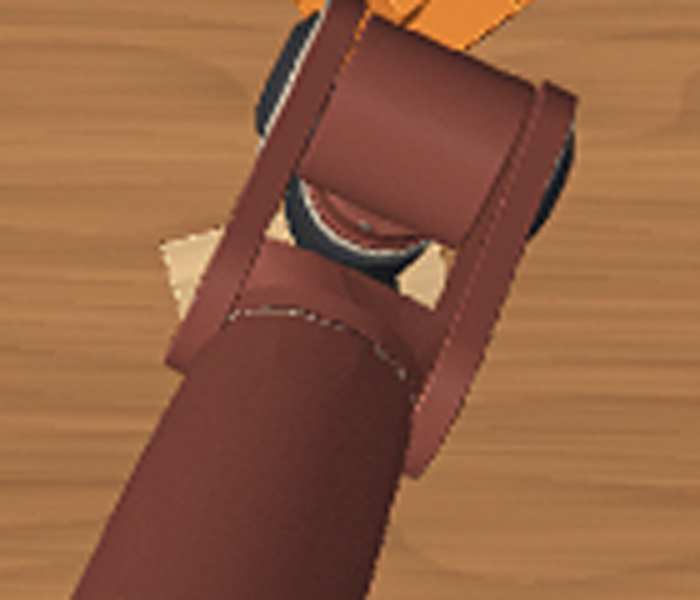

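```bash
python3 -c "
from h import *
from g import *
d=load('side',0)
print(proj(d,[[180.4,-598.4,195.6],[180.4,-598.4,215],[180.4,-598.4,235]]).round(1))
crop(d,490,0,570,120,5,'s0g.png')
d=load('side',1)
for z in (19,32,50,60,70,80): print(z,((proj(d,[601,-185.4,z])-[280,120])*4).round())
d=load('top',2)
for z in (100,150,200,250): print(z,((proj(d,[601,-185.4,z])-[310,180])*5).round())
s,t,r=pose();print(s['t'],t,s['q'].round(3))
"
```

```text
[[519.  132.1]
 [520.5 125.1]
 [522.2 117.8]]
19 [[191. 443.]]
32 [[191. 424.]]
50 [[192. 398.]]
60 [[192. 383.]]
70 [[192. 368.]]
80 [[192. 353.]]
100 [[330. 243.]]
150 [[344. 223.]]
200 [[360. 201.]]
250 [[377. 177.]]
3.5 [ 602.67868069 -186.0527976    20.83304639] [-0.417  0.226  1.729  0.     1.183 -0.699]
```

View pics/s0g.png

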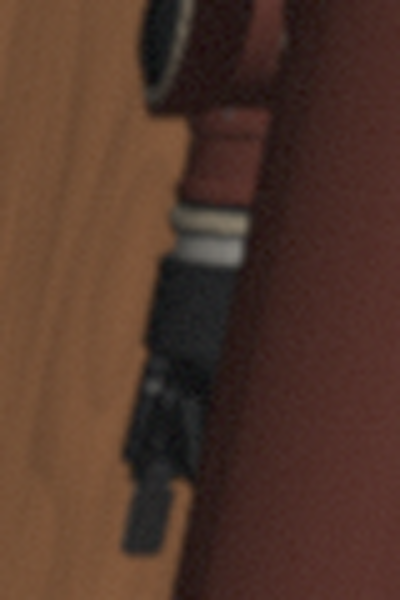

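play_rows(
  motion=[
    {"gripper":100,"x":0,"y":0,"z":0,"rx":0,"ry":0,"rz":0},
    {"gripper":100,"x":0,"y":0,"z":0,"rx":0,"ry":0,"rz":0},
  ],
)

```text
t: 3.67
tcp_pos: [602.1, -185.8, 20.1]
ee_rot: [0.001, 0.99, 0.14, 0.001]
ft_force: [0.3, 0.2, 0.1]
grip_width: 85.2
```

```bash
python3 -c "
from g import *
from h import *
rel([600.8,-185.3,18],0.278)
crop(snap('top',3),310,150,450,270,5,'t3.png')
d=snap('side',3)
rel([600.8,-185.3,18],0.278)
crop(d,280,60,400,270,3,'s3.png')
"
```

```text
t 3.67 now [ 602.1 -185.8   20.1] F [0.3 0.2 0.1] M [-0.01 -0.02 -0.01] w 85.2
shift [-1.1 -0.8  2.1] turn [ 0.0015 -0.0018  0.0038]
t 3.77 now [ 601.6 -185.6   19.4] F [-0.1 -0.5 -0.6] M [ 0.03 -0.04  0.03] w 85.4
shift [-0.7 -0.5  1.4] turn [ 0.0008 -0.001   0.0039]
```

View pics/s3.png

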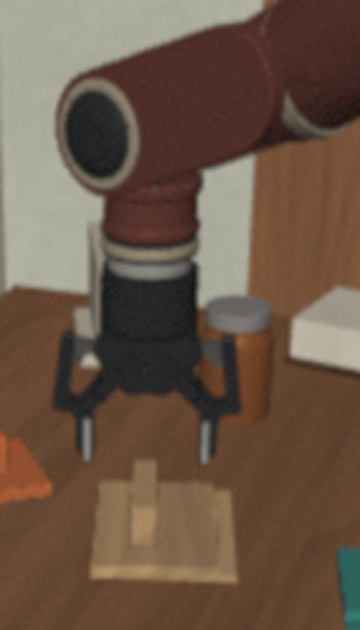

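play_rows(
  motion=[
    {"gripper":45,"x":-1,"y":-1,"z":0,"rx":0,"ry":0,"rz":0},
    {"gripper":45,"x":0,"y":0,"z":0,"rx":0,"ry":0,"rz":0},
    {"gripper":45,"x":0,"y":0,"z":0,"rx":0,"ry":0,"rz":0},
    {"gripper":45,"x":0,"y":0,"z":0,"rx":0,"ry":0,"rz":0},
    {"gripper":45,"x":0,"y":0,"z":0,"rx":0,"ry":0,"rz":0},
    {"gripper":45,"x":0,"y":0,"z":0,"rx":0,"ry":0,"rz":0},
  ],
)

```text
t: 4.27
tcp_pos: [599.9, -184.7, 18.5]
ee_rot: [-0.0, 0.99, 0.141, -0.0]
ft_force: [0.1, 0.1, 0.4]
grip_width: 38.2
```

```bash
python3 -c "
from g import *
from h import *
rel([600.8,-185.3,18],0.278)
d=snap('side',4)
crop(d,290,150,370,260,5,'s4.png')
"
```

```text
t 4.27 now [ 599.9 -184.7   18.5] F [0.1 0.1 0.4] M [-0.03  0.03 -0.04] w 38.2
shift [0.7 0.8 0.5] turn [-0.0001  0.0001  0.004 ]
```

View pics/s4.png

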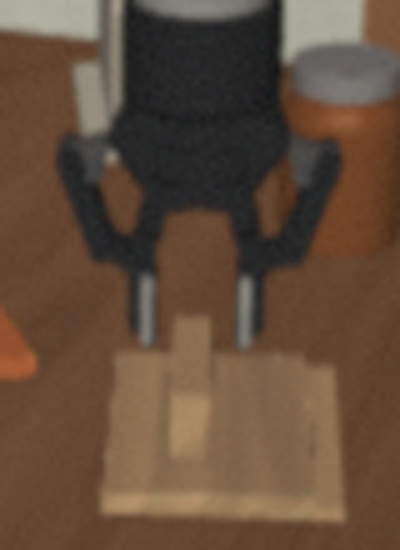

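play_rows(
  motion=[
    {"gripper":50,"x":1,"y":0.5,"z":5,"rx":0,"ry":0,"rz":0},
    {"gripper":50,"x":0,"y":0,"z":5,"rx":0,"ry":0,"rz":0},
    {"gripper":50,"x":0,"y":0,"z":0,"rx":0,"ry":0,"rz":0},
    {"gripper":50,"x":0,"y":0,"z":0,"rx":0,"ry":0,"rz":0},
  ],
)

```text
t: 4.65
tcp_pos: [600.4, -184.7, 7.6]
ee_rot: [-0.0, 0.99, 0.141, -0.001]
ft_force: [-0.1, -0.1, -0.2]
grip_width: 42.7
```

```bash
python3 -c "
from g import *
from h import *
rel([600.8,-185.3,18],0.278)
d=snap('side',5)
crop(d,290,150,370,260,5,'s5.png')
"
```

```text
t 4.65 now [ 600.4 -184.7    7.6] F [-0.1 -0.1 -0.2] M [0.02 0.03 0.02] w 42.7
shift [  0.2   0.7 -10.4] turn [-0.0011  0.0013  0.004 ]
```

View pics/s5.png

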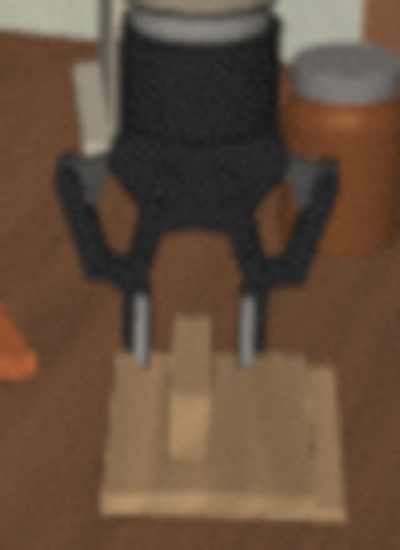

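play_rows(
  motion=[
    {"gripper":50,"x":0,"y":0,"z":4,"rx":0,"ry":0,"rz":0},
    {"gripper":50,"x":0,"y":0,"z":4,"rx":0,"ry":0,"rz":0},
    {"gripper":50,"x":0,"y":0,"z":3,"rx":0,"ry":0,"rz":0},
    {"gripper":50,"x":0,"y":0,"z":0,"rx":0,"ry":0,"rz":0},
  ],
)

```text
t: 5.03
tcp_pos: [600.3, -184.6, -3.6]
ee_rot: [-0.0, 0.99, 0.141, -0.001]
ft_force: [0.2, -0.0, 0.1]
grip_width: 42.6
```

```bash
python3 -c "
from g import *
from h import *
rel([600.8,-185.3,-10],0.278)
d=snap('side',6)
crop(d,290,150,370,260,5,'s6.png')
d=snap('top',6)
crop(d,310,150,450,270,5,'t6.png')
"
```

```text
t 5.03 now [ 600.3 -184.6   -3.6] F [ 0.2 -0.   0.1] M [ 0.01 -0.03 -0.03] w 42.6
shift [0.3 0.8 6.4] turn [-0.0012  0.0014  0.004 ]
```

View pics/s6.png

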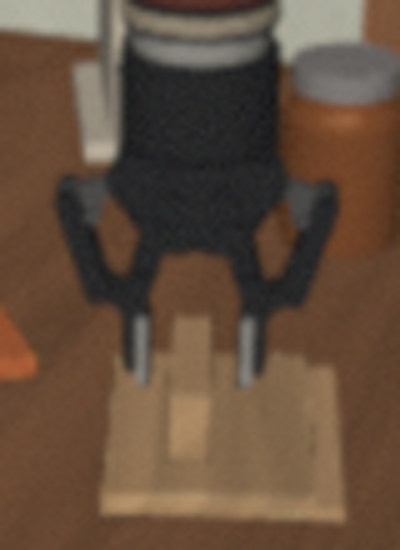

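View pics/t6.png

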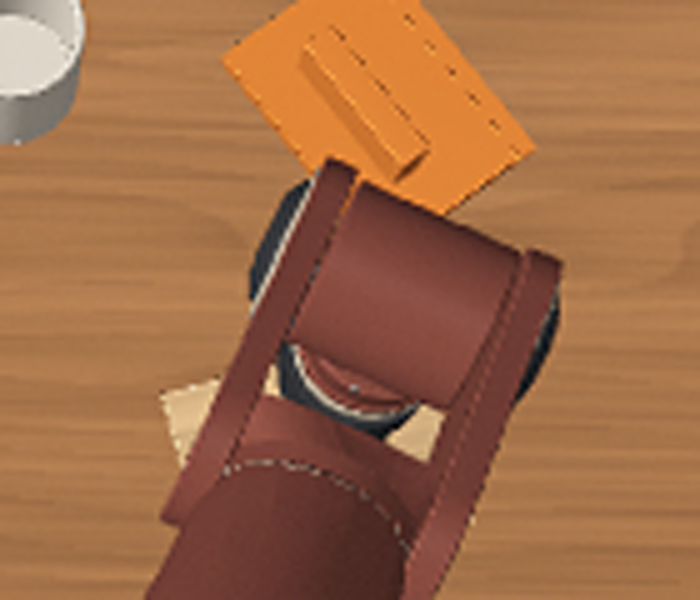

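play_rows(
  motion=[
    {"gripper":50,"x":0,"y":0.5,"z":4,"rx":0,"ry":0,"rz":0},
    {"gripper":50,"x":0,"y":0,"z":4,"rx":0,"ry":0,"rz":0},
    {"gripper":50,"x":0,"y":0,"z":0,"rx":0,"ry":0,"rz":0},
  ],
)

```text
t: 5.38
tcp_pos: [600.4, -185.1, -11.5]
ee_rot: [-0.0, 0.99, 0.141, -0.001]
ft_force: [0.4, 0.1, -0.9]
grip_width: 42.4
```

```bash
python3 -c "
from g import *
from h import *
rel([600.8,-185.3,-10],0.278)
d=snap('side',7)
crop(d,290,150,370,260,5,'s7.png')
"
```

```text
t 5.38 now [ 600.4 -185.1  -11.5] F [ 0.4  0.1 -0.9] M [ 0.02 -0.02 -0.02] w 42.4
shift [ 0.3  0.3 -1.5] turn [-0.001   0.0012  0.004 ]
```

View pics/s7.png

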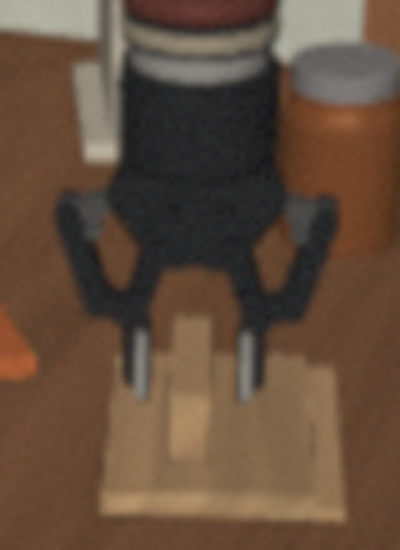

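play_rows(
  newtons=80,
  motion=[
    {"gripper":0,"x":0,"y":0,"z":0,"rx":0,"ry":0,"rz":0},
    {"gripper":0,"x":0,"y":0,"z":0,"rx":0,"ry":0,"rz":0},
    {"gripper":0,"x":0,"y":0,"z":0,"rx":0,"ry":0,"rz":0},
    {"gripper":0,"x":0,"y":0,"z":0,"rx":0,"ry":0,"rz":0},
    {"gripper":0,"x":0,"y":0,"z":0,"rx":0,"ry":0,"rz":0},
    {"gripper":0,"x":0,"y":0,"z":0,"rx":0,"ry":0,"rz":0},
  ],
)

```text
t: 5.93
tcp_pos: [601.5, -185.6, -10.0]
ee_rot: [0.0, 0.99, 0.141, 0.0]
ft_force: [0.3, 0.6, 1.9]
grip_width: 18.4
```

```bash
python3 -c "
from g import *
rel([600.8,-185.3,-10],0.278)
"
```

```text
t 5.93 now [ 601.5 -185.6  -10. ] F [0.3 0.6 1.9] M [ 0.02  0.04 -0.  ] w 18.4
shift [-0.6 -0.4  0. ] turn [ 0.0005 -0.0007  0.004 ]
```

play_rows(
  motion=[
    {"gripper":0,"x":0,"y":0,"z":-3,"rx":0,"ry":0,"rz":0},
    {"gripper":0,"x":0,"y":0,"z":-7,"rx":0,"ry":0,"rz":0},
    {"gripper":0,"x":0,"y":0,"z":-15,"rx":0,"ry":0,"rz":0},
    {"gripper":0,"x":0,"y":0,"z":-20,"rx":0,"ry":0,"rz":0},
    {"gripper":0,"x":0,"y":0,"z":-25,"rx":0,"ry":0,"rz":0},
    {"gripper":0,"x":0,"y":0,"z":-20,"rx":0,"ry":0,"rz":0},
    {"gripper":0,"x":0,"y":0,"z":-10,"rx":0,"ry":0,"rz":0},
    {"gripper":0,"x":0,"y":0,"z":0,"rx":0,"ry":0,"rz":0},
    {"gripper":0,"x":0,"y":0,"z":0,"rx":0,"ry":0,"rz":0},
  ],
)

```text
t: 6.68
tcp_pos: [601.3, -185.5, 90.2]
ee_rot: [0.0, 0.99, 0.141, 0.0]
ft_force: [-0.3, -0.4, -2.5]
grip_width: 18.5
```

```bash
python3 -c "
from g import *
from h import *
rel([530,178.3,90],0)
d=snap('side',8)
crop(d,270,110,390,260,4,'s8.png')
"
```

```text
t 6.68 now [ 601.3 -185.5   90.2] F [-0.3 -0.4 -2.5] M [ 0.05 -0.   -0.04] w 18.5
shift [  32.7 -369.3    0. ] turn [ 0.0006 -0.0009  0.282 ]
```

View pics/s8.png

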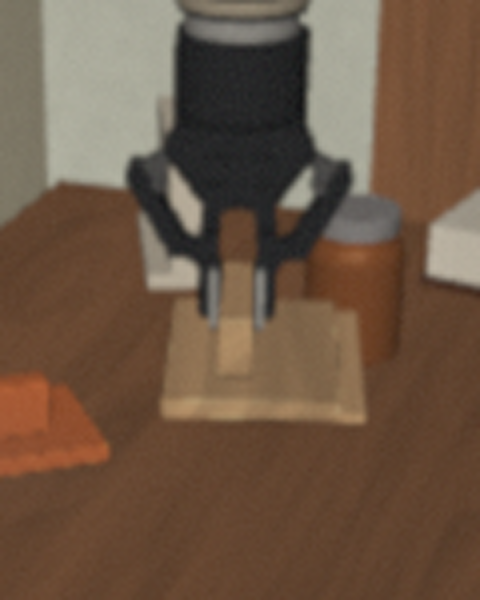

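play_rows(
  motion=[
    {"gripper":0,"x":5.2,"y":-36.4,"z":0,"rx":0,"ry":0,"rz":0},
    {"gripper":0,"x":5.2,"y":-36.4,"z":0,"rx":0,"ry":0,"rz":0},
    {"gripper":0,"x":5.2,"y":-36.4,"z":0,"rx":0,"ry":0,"rz":0},
    {"gripper":0,"x":5.2,"y":-36.4,"z":0,"rx":0,"ry":0,"rz":0},
    {"gripper":0,"x":5.2,"y":-36.4,"z":0,"rx":0,"ry":0,"rz":0},
    {"gripper":0,"x":5.2,"y":-36.4,"z":0,"rx":0,"ry":0,"rz":0},
    {"gripper":0,"x":5.2,"y":-36.4,"z":0,"rx":0,"ry":0,"rz":0},
    {"gripper":0,"x":5.2,"y":-36.4,"z":0,"rx":0,"ry":0,"rz":0},
    {"gripper":0,"x":5.2,"y":-36.4,"z":0,"rx":0,"ry":0,"rz":0},
    {"gripper":0,"x":5.2,"y":-36.4,"z":0,"rx":0,"ry":0,"rz":0},
  ],
)

```text
t: 7.57
tcp_pos: [547.6, 180.1, 87.2]
ee_rot: [0.0, 0.99, 0.141, -0.002]
ft_force: [0.3, -0.5, -0.6]
grip_width: 18.2
```

play_rows(
  motion=[
    {"gripper":0,"x":0,"y":0,"z":0,"rx":0,"ry":0,"rz":0.1},
    {"gripper":0,"x":0,"y":0,"z":0,"rx":0,"ry":0,"rz":0.1},
    {"gripper":0,"x":0,"y":0,"z":0,"rx":0,"ry":0,"rz":0.078},
    {"gripper":0,"x":0,"y":0,"z":0,"rx":0,"ry":0,"rz":0},
    {"gripper":0,"x":0,"y":0,"z":0,"rx":0,"ry":0,"rz":0},
  ],
)

```text
t: 7.98
tcp_pos: [548.5, 178.5, 87.7]
ee_rot: [0.0, 1.0, 0.003, -0.002]
ft_force: [0.4, -0.1, -2.0]
grip_width: 18.3
```

```bash
python3 -c "
from g import *
from h import *
rel([550,178.3,90],0)
d=snap('side',9)
crop(d,190,100,430,390,2.5,'s9.png') if 0 else crop(d,190,100,430,390,2,'s9.png')
d=snap('top',9)
crop(d,180,170,310,310,4,'t9.png')
"
```

```text
t 7.98 now [548.5 178.5  87.7] F [ 0.4 -0.1 -2. ] M [-0.03 -0.04  0.02] w 18.3
shift [ 1.4  0.2 -2.3] turn [0.0006 0.0032 0.0062]
```

View pics/s9.png

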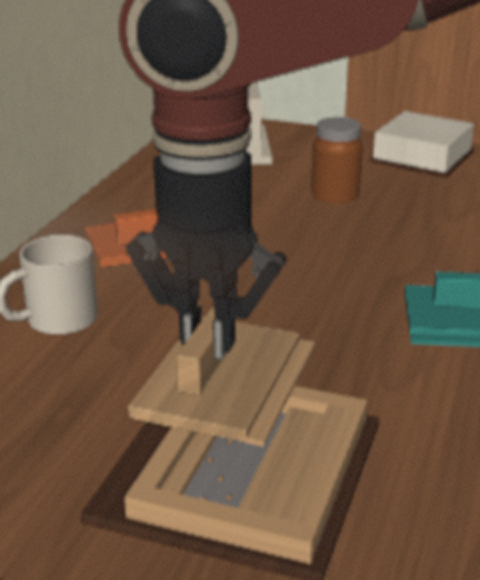

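View pics/t9.png

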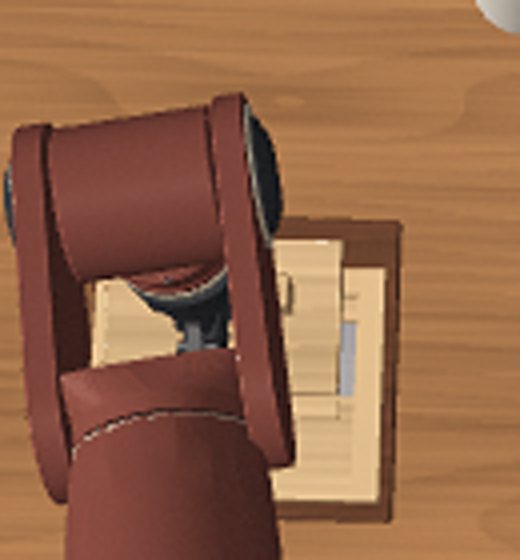

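```bash
python3 -c "
from h import *
crop(load('side',9),240,250,360,330,6,'s9b.png')
crop(load('top',9),200,220,290,310,6,'t9b.png')
"
```

```text
(no output)
```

View pics/s9b.png

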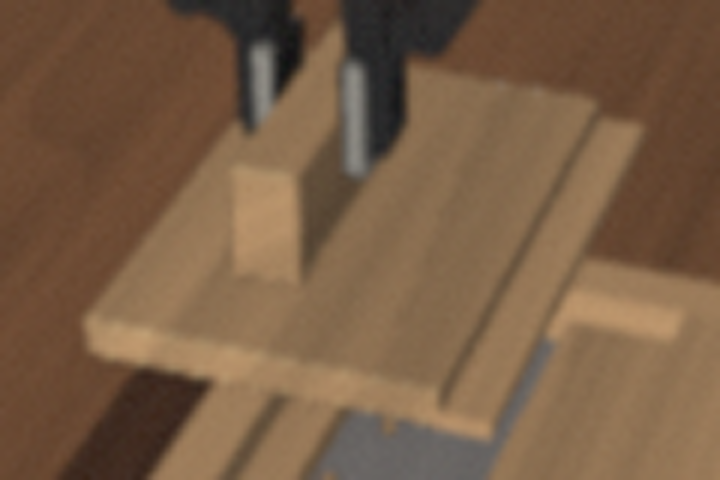

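View pics/t9b.png

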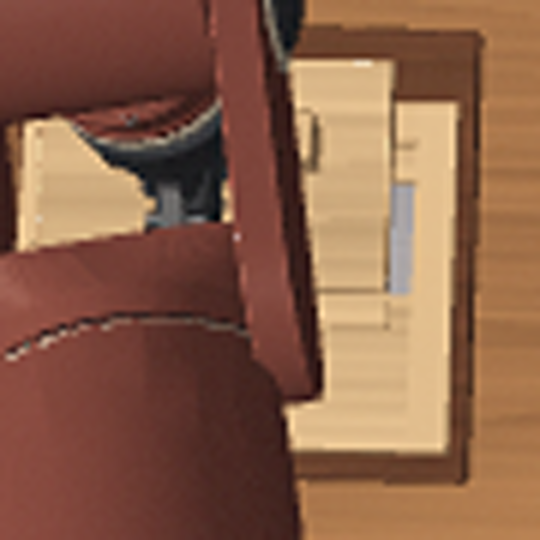

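```bash
cat >> h.py <<'E'
def tri(d1,u1,d2,u2):
    a=[]
    for d,u in((d1,u1),(d2,u2)):
        p0=d["T"][:3,3];p1=cast(d,u,0)[0];v=p1-p0;v/=np.linalg.norm(v);a.append((p0,v))
    M=np.c_[a[0][1],-a[1][1]];s=np.linalg.lstsq(M,a[1][0]-a[0][0],rcond=None)[0]
    p=a[0][0]+s[0]*a[0][1];q=a[1][0]+s[1]*a[1][1];return (p+q)/2,np.linalg.norm(p-q)
f=lambda c,s,o:(np.array(c,float)+.5)/s-.5+np.array(o)
E
python3 -c "
from h import *
S=load('side',9);T=load('top',9)
print(tri(S,f((642,125),6,(240,250)),T,f((390,330),6,(200,220))))
print(tri(S,f((598,103),6,(240,250)),T,f((388,293),6,(200,220))))
for z in (95,100,105):
  print(z,'tongue',cast(T,f((390,330),6,(200,220)),z+5).round(1),cast(S,f([(642,125),(492,425)],6,(240,250)),z+5).round(1))
  print('plate',cast(T,f([(394,60),(22,120)],6,(200,220)),z+12).round(1),cast(S,f((88,318),6,(240,250)),z+12).round(1))
  print('rail', cast(S,f([(232,166),(302,168)],6,(240,250)),z+48).round(1))
"
```

```text
(array([474.5619166 , 101.0887808 , 100.96690299]), np.float64(1.9594123428447423))
(array([489.01489799, 101.9735189 , 106.47562591]), np.float64(0.5161556775749309))
95 tongue [[473.7 101.  100. ]] [[475.9  99.6 100. ]
 [473.7 251.  100. ]]
plate [[590.  103.2 107. ]
 [559.7 261.5 107. ]] [[587.1 251.8 107. ]]
rail [[557.1 221.2 143. ]
 [539.1 215.9 143. ]]
100 tongue [[473.1 100.6 105. ]] [[474.  107.2 105. ]
 [471.7 256.9 105. ]]
plate [[588.9 102.7 112. ]
 [558.8 260.4 112. ]] [[583.9 257.9 112. ]]
rail [[553.9 228.1 148. ]
 [536.2 222.9 148. ]]
105 tongue [[472.6 100.2 110. ]] [[472.1 114.9 110. ]
 [469.8 262.9 110. ]]
plate [[587.9 102.3 117. ]
 [557.9 259.4 117. ]] [[580.7 264.  117. ]]
rail [[550.8 235.1 153. ]
 [533.2 230.  153. ]]
```

play_rows(
  motion=[
    {"gripper":0,"x":0,"y":-1,"z":0,"rx":0,"ry":0,"rz":0.008},
    {"gripper":0,"x":0,"y":0,"z":5,"rx":0,"ry":0.055,"rz":0},
    {"gripper":0,"x":0,"y":0,"z":5,"rx":0,"ry":0.055,"rz":0},
    {"gripper":0,"x":0,"y":0,"z":5,"rx":0,"ry":0.055,"rz":0},
    {"gripper":0,"x":0,"y":0,"z":5,"rx":0,"ry":0.055,"rz":0},
    {"gripper":0,"x":0,"y":0,"z":0,"rx":0,"ry":0,"rz":0},
    {"gripper":0,"x":0,"y":0,"z":0,"rx":0,"ry":0,"rz":0},
    {"gripper":0,"x":0,"y":0,"z":0,"rx":0,"ry":0,"rz":0},
  ],
)

```text
t: 8.75
tcp_pos: [552.1, 179.7, 70.4]
ee_rot: [0.0, 0.994, -0.002, 0.11]
ft_force: [0.5, 0.6, -1.8]
grip_width: 18.5
```

```bash
python3 -c "
from g import *
from h import *
rel([550,178.3,60],0,.22)
d=snap('side',10)
crop(d,240,250,360,340,6,'s10.png')
d=snap('top',10)
crop(d,200,220,290,310,6,'t10.png')
"
```

```text
t 8.75 now [552.1 179.7  70.4] F [ 0.5  0.6 -1.8] M [0.02 0.14 0.02] w 18.5
shift [-4.3  1.4  9.7] turn [ 0.0007 -0.0001 -0.004 ]
```

View pics/s10.png

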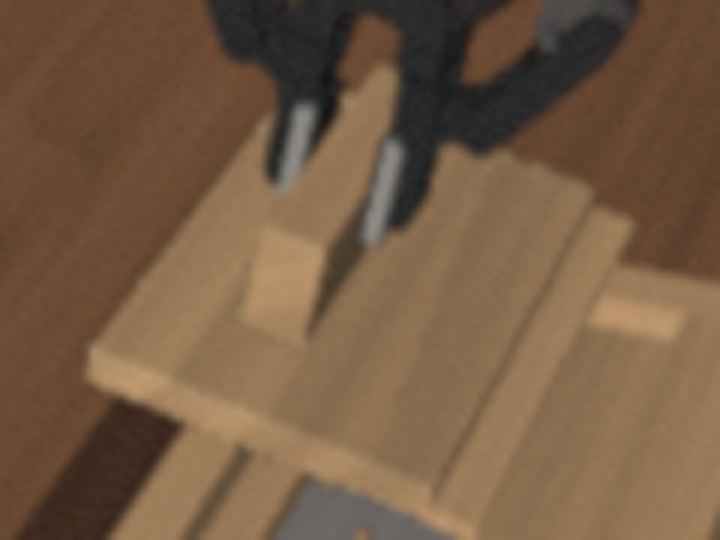

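View pics/t10.png

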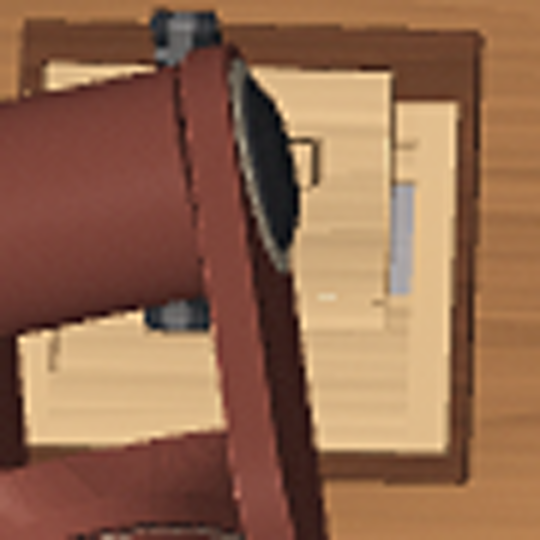

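```bash
python3 -c "
from h import *
S=load('side',10);T=load('top',10)
print(tri(S,f((633,215),6,(240,250)),T,f((388,328),6,(200,220))))
c,s=np.cos(.22),np.sin(.22)
# predicted for rot centre at board (10,0,zc): tip top (-64,*,5)
for zc in (-8,20):
  px,pz=552.1, 70.4+8+zc   # world TCP in either hypothesis
  for P in ((-64,5),(50,12)):
    dx,dz=P[0]-10,P[1]-zc
    print(zc,P,px+c*dx-s*dz, pz+s*dx+c*dz)
for z in (60,65,70):print(cast(S,f([(633,215),(475,530)],6,(240,250)),z).round(1),cast(T,f((388,328),6,(200,220)),z).round(1))
for z in (95,100,105,110):print(z,cast(S,f([(90,352)],6,(240,250)),z).round(1),cast(T,f((393,72),6,(200,220)),z).round(1))
"
```

```text
(array([477.18538891, 104.16513897,  70.07312452]), np.float64(1.5891874312739391))
-8 (-64, 5) 477.04660364948387 66.93767473331354
-8 (50, 12) 586.7713055116069 98.64713390984689
20 (-64, 5) 483.15703309574826 67.6125461520566
20 (50, 12) 592.8817349578712 99.32200532858992
[[480.1  89.8  60. ]
 [479.4 246.7  60. ]] [[479.1 105.1  60. ]]
[[478.2  96.9  65. ]
 [477.6 252.2  65. ]] [[478.6 104.7  65. ]]
[[476.4 104.1  70. ]
 [475.8 257.8  70. ]] [[478.  104.3  70. ]]
95 [[587.7 251.   95. ]] [[587.1 104.4  95. ]]
100 [[584.6 256.9 100. ]] [[586.1 104.  100. ]]
105 [[581.4 262.9 105. ]] [[585.1 103.6 105. ]]
110 [[578.3 268.8 110. ]] [[584.1 103.1 110. ]]
```

play_rows(
  motion=[
    {"gripper":0,"x":-1.5,"y":0,"z":6.6,"rx":0,"ry":0,"rz":0},
    {"gripper":0,"x":-1.5,"y":0,"z":6.6,"rx":0,"ry":0,"rz":0},
    {"gripper":0,"x":-1.5,"y":0,"z":6.6,"rx":0,"ry":0,"rz":0},
    {"gripper":0,"x":-1.5,"y":0,"z":6.6,"rx":0,"ry":0,"rz":0},
    {"gripper":0,"x":-1,"y":0,"z":5,"rx":0,"ry":0,"rz":0},
    {"gripper":0,"x":0,"y":0,"z":0,"rx":0,"ry":0,"rz":0},
    {"gripper":0,"x":0,"y":0,"z":0,"rx":0,"ry":0,"rz":0},
  ],
)

```text
t: 9.43
tcp_pos: [550.9, 179.6, 36.7]
ee_rot: [0.0, 0.994, -0.002, 0.109]
ft_force: [-0.8, -0.1, -1.5]
grip_width: 18.5
```

```bash
cat >> g.py <<'E'
def tip():
    s,t,r=pose();m=r.as_matrix();th=np.arctan2(m[2,0],m[0,0])
    p=t-74*m[:,0]-9*m[:,2]
    print('t',round(float(s["t"]),2),'tcp',t.round(1),'tilt',round(float(th),4),'tip',p.round(1),'F',s["ft_force"].round(1),'M',s["moment"].round(2),'w',round(float(s["grip_width"]),1))
E
python3 -c "
from g import *
from h import *
tip()
d=snap('side',11)
crop(d,230,260,390,380,5,'s11.png')
"
```

```text
t 9.43 tcp [550.9 179.6  36.7] tilt 0.2186 tip [476.8 179.9  29.4] F [-0.8 -0.1 -1.5] M [-0.02  0.13 -0.02] w 18.5
```

View pics/s11.png

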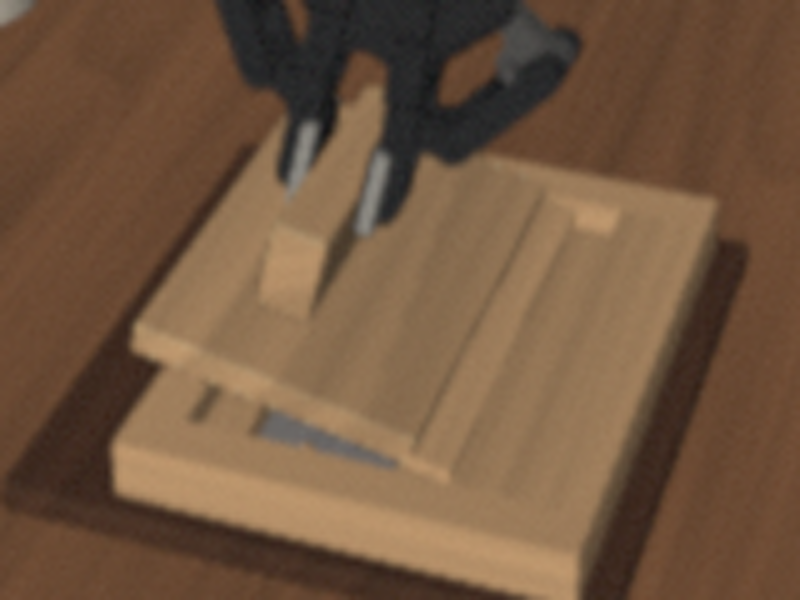

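play_rows(
  motion=[
    {"gripper":0,"x":-0.3,"y":0,"z":1.2,"rx":0,"ry":0,"rz":0},
    {"gripper":0,"x":-0.3,"y":0,"z":1.2,"rx":0,"ry":0,"rz":0},
    {"gripper":0,"x":-0.3,"y":0,"z":1.2,"rx":0,"ry":0,"rz":0},
    {"gripper":0,"x":0,"y":0,"z":0,"rx":0,"ry":0,"rz":0},
  ],
)

```text
t: 9.82
tcp_pos: [551.3, 179.7, 33.7]
ee_rot: [0.0, 0.994, -0.002, 0.11]
ft_force: [-0.3, -0.2, -2.3]
grip_width: 18.2
```

play_rows(
  motion=[
    {"gripper":0,"x":-0.2,"y":0,"z":1,"rx":0,"ry":0,"rz":0},
    {"gripper":0,"x":-0.2,"y":0,"z":1,"rx":0,"ry":0,"rz":0},
    {"gripper":0,"x":0,"y":0,"z":0,"rx":0,"ry":0,"rz":0},
  ],
)

```text
t: 10.07
tcp_pos: [551.3, 179.6, 31.5]
ee_rot: [0.0, 0.994, -0.002, 0.11]
ft_force: [-0.6, -0.1, -2.0]
grip_width: 18.3
```

```bash
python3 -c "
from g import *
tip()"
```

```text
t 10.07 tcp [551.3 179.6  31.5] tilt 0.2196 tip [477.1 179.9  24.2] F [-0.6 -0.1 -2. ] M [ 0.01  0.2  -0.05] w 18.3
```

play_rows(
  motion=[
    {"gripper":0,"x":-0.2,"y":0,"z":0.8,"rx":0,"ry":0,"rz":0},
    {"gripper":0,"x":0,"y":0,"z":0,"rx":0,"ry":0,"rz":0},
  ],
)

```text
t: 10.23
tcp_pos: [551.3, 179.6, 30.8]
ee_rot: [0.0, 0.994, -0.002, 0.11]
ft_force: [0.1, -0.4, -2.2]
grip_width: 18.4
```

play_rows(
  motion=[
    {"gripper":0,"x":-0.2,"y":0,"z":0.8,"rx":0,"ry":0,"rz":0},
    {"gripper":0,"x":0,"y":0,"z":0,"rx":0,"ry":0,"rz":0},
  ],
)

```text
t: 10.4
tcp_pos: [551.3, 179.7, 30.0]
ee_rot: [0.0, 0.994, -0.002, 0.11]
ft_force: [0.2, 0.5, -2.1]
grip_width: 18.7
```

play_rows(
  motion=[
    {"gripper":0,"x":-0.2,"y":0,"z":0.8,"rx":0,"ry":0,"rz":0},
    {"gripper":0,"x":0,"y":0,"z":0,"rx":0,"ry":0,"rz":0},
  ],
)

```text
t: 10.57
tcp_pos: [551.2, 179.7, 29.2]
ee_rot: [0.0, 0.994, -0.002, 0.11]
ft_force: [-0.3, -0.0, -3.4]
grip_width: 18.5
```

```bash
python3 -c "
from g import *
tip()"
```

```text
t 10.57 tcp [551.2 179.7  29.2] tilt 0.2198 tip [477.1 180.   21.8] F [-0.3 -0.  -3.4] M [0.   0.13 0.02] w 18.5
```

play_rows(
  motion=[
    {"gripper":0,"x":-0.2,"y":0,"z":0.8,"rx":0,"ry":0,"rz":0},
    {"gripper":0,"x":0,"y":0,"z":0,"rx":0,"ry":0,"rz":0},
  ],
)

```text
t: 10.73
tcp_pos: [551.3, 179.7, 28.4]
ee_rot: [0.0, 0.994, -0.002, 0.11]
ft_force: [-0.6, 0.6, -2.2]
grip_width: 18.5
```

play_rows(
  motion=[
    {"gripper":0,"x":-0.2,"y":0,"z":0.8,"rx":0,"ry":0,"rz":0},
    {"gripper":0,"x":0,"y":0,"z":0,"rx":0,"ry":0,"rz":0},
  ],
)

```text
t: 10.9
tcp_pos: [551.5, 179.7, 28.1]
ee_rot: [0.0, 0.994, -0.002, 0.11]
ft_force: [-1.8, 0.2, 0.3]
grip_width: 18.6
```

play_rows(
  motion=[
    {"gripper":0,"x":-0.2,"y":0,"z":0.8,"rx":0,"ry":0,"rz":0},
    {"gripper":0,"x":0,"y":0,"z":0,"rx":0,"ry":0,"rz":0},
  ],
)

```text
t: 11.07
tcp_pos: [551.7, 179.7, 27.8]
ee_rot: [0.0, 0.994, -0.002, 0.11]
ft_force: [-0.6, -1.1, 4.6]
grip_width: 18.6
```

```bash
python3 -c "
from g import *
from h import *
tip()
d=snap('side',12)
crop(d,230,260,390,380,5,'s12.png')
"
```

```text
t 11.07 tcp [551.7 179.7  27.8] tilt 0.2203 tip [477.5 180.   20.4] F [-0.6 -1.1  4.6] M [-0.13  0.94 -0.01] w 18.6
```

View pics/s12.png

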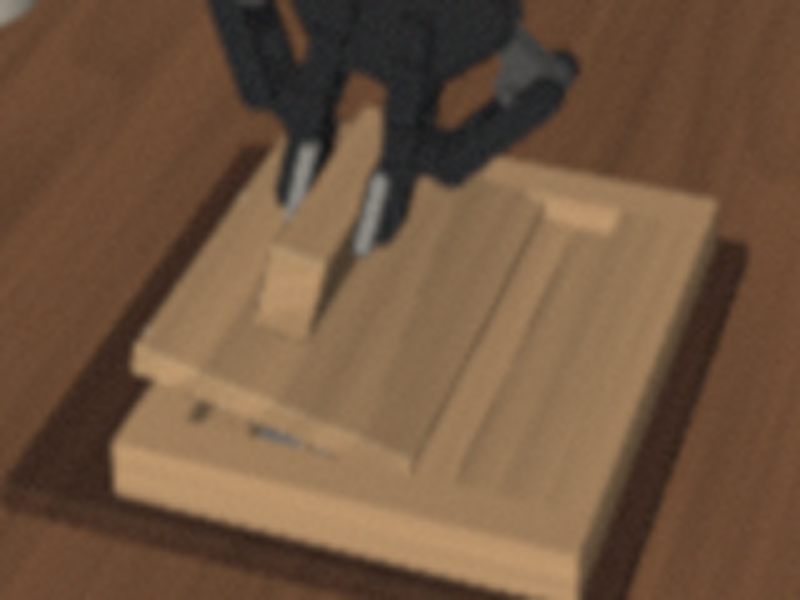

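play_rows(
  motion=[
    {"gripper":0,"x":0.3,"y":0,"z":-1.4,"rx":0,"ry":0,"rz":0},
    {"gripper":0,"x":-1.95,"y":0,"z":-0.44,"rx":0,"ry":0,"rz":0},
    {"gripper":0,"x":-1.95,"y":0,"z":-0.44,"rx":0,"ry":0,"rz":0},
    {"gripper":0,"x":-1.95,"y":0,"z":-0.44,"rx":0,"ry":0,"rz":0},
    {"gripper":0,"x":-1.95,"y":0,"z":-0.44,"rx":0,"ry":0,"rz":0},
    {"gripper":0,"x":0,"y":0,"z":0,"rx":0,"ry":0,"rz":0},
  ],
)

```text
t: 11.62
tcp_pos: [542.9, 179.8, 28.3]
ee_rot: [0.0, 0.994, -0.002, 0.11]
ft_force: [1.0, 0.2, 0.4]
grip_width: 18.3
```

```bash
python3 -c "
from g import *
tip()"
```

```text
t 11.62 tcp [542.9 179.8  28.3] tilt 0.22 tip [468.8 180.1  20.9] F [1.  0.2 0.4] M [ 0.03  0.15 -0.  ] w 18.3
```

play_rows(
  motion=[
    {"gripper":0,"x":-1.35,"y":0,"z":-0.9,"rx":0,"ry":0,"rz":0},
    {"gripper":0,"x":-1.45,"y":0,"z":-0.33,"rx":0,"ry":0,"rz":0},
    {"gripper":0,"x":-1.45,"y":0,"z":-0.33,"rx":0,"ry":0,"rz":0},
    {"gripper":0,"x":0,"y":0,"z":0,"rx":0,"ry":0,"rz":0},
  ],
)

```text
t: 11.95
tcp_pos: [538.0, 179.7, 28.3]
ee_rot: [0.0, 0.994, -0.002, 0.109]
ft_force: [-0.3, 0.5, -2.0]
grip_width: 18.3
```

play_rows(
  motion=[
    {"gripper":0,"x":-0.98,"y":0,"z":-0.22,"rx":0,"ry":0,"rz":0},
    {"gripper":0,"x":-0.98,"y":0,"z":-0.22,"rx":0,"ry":0,"rz":0},
    {"gripper":0,"x":0,"y":0,"z":0,"rx":0,"ry":0,"rz":0},
  ],
)

```text
t: 12.2
tcp_pos: [536.5, 179.7, 28.7]
ee_rot: [0.0, 0.994, -0.002, 0.11]
ft_force: [0.8, -0.2, -2.8]
grip_width: 18.2
```

```bash
python3 -c "
from g import *
tip()"
```

```text
t 12.2 tcp [536.5 179.7  28.7] tilt 0.2196 tip [462.3 180.   21.4] F [ 0.8 -0.2 -2.8] M [ 0.03  0.14 -0.04] w 18.2
```

play_rows(
  motion=[
    {"gripper":0,"x":-0.98,"y":0,"z":-0.22,"rx":0,"ry":0,"rz":0},
    {"gripper":0,"x":-0.98,"y":0,"z":-0.22,"rx":0,"ry":0,"rz":0},
    {"gripper":0,"x":0,"y":0,"z":0,"rx":0,"ry":0,"rz":0},
  ],
)

```text
t: 12.45
tcp_pos: [534.6, 179.7, 28.8]
ee_rot: [0.0, 0.994, -0.002, 0.11]
ft_force: [0.1, 0.0, -2.8]
grip_width: 18.2
```

play_rows(
  motion=[
    {"gripper":0,"x":-0.98,"y":0,"z":-0.22,"rx":0,"ry":0,"rz":0},
    {"gripper":0,"x":0,"y":0,"z":0,"rx":0,"ry":0,"rz":0},
  ],
)

```text
t: 12.62
tcp_pos: [533.6, 179.8, 28.9]
ee_rot: [0.0, 0.994, -0.002, 0.11]
ft_force: [-1.0, 0.7, -3.0]
grip_width: 18.4
```

```bash
python3 -c "
from g import *
tip()"
```

```text
t 12.62 tcp [533.6 179.8  28.9] tilt 0.2199 tip [459.4 180.1  21.5] F [-1.   0.7 -3. ] M [-0.01  0.18  0.02] w 18.4
```

play_rows(
  motion=[
    {"gripper":0,"x":-0.98,"y":0,"z":-0.22,"rx":0,"ry":0,"rz":0},
    {"gripper":0,"x":0,"y":0,"z":0,"rx":0,"ry":0,"rz":0},
  ],
)

```text
t: 12.78
tcp_pos: [532.6, 179.8, 28.9]
ee_rot: [0.0, 0.994, -0.002, 0.11]
ft_force: [-0.3, -0.2, -2.3]
grip_width: 18.0
```

play_rows(
  motion=[
    {"gripper":0,"x":-0.98,"y":0,"z":-0.22,"rx":0,"ry":0,"rz":0},
    {"gripper":0,"x":0,"y":0,"z":0,"rx":0,"ry":0,"rz":0},
  ],
)

```text
t: 12.95
tcp_pos: [532.0, 179.8, 29.1]
ee_rot: [0.0, 0.994, -0.002, 0.11]
ft_force: [1.1, -0.8, -2.4]
grip_width: 18.4
```

play_rows(
  motion=[
    {"gripper":0,"x":-0.98,"y":0,"z":-0.22,"rx":0,"ry":0,"rz":0},
    {"gripper":0,"x":0,"y":0,"z":0,"rx":0,"ry":0,"rz":0},
  ],
)

```text
t: 13.12
tcp_pos: [531.3, 179.9, 29.3]
ee_rot: [0.0, 0.994, -0.002, 0.111]
ft_force: [2.6, 0.1, -2.2]
grip_width: 18.4
```

```bash
python3 -c "
from g import *
from h import *
tip()
d=snap('side',13)
crop(d,230,260,390,380,5,'s13.png')
d=snap('top',13)
crop(d,200,220,290,310,6,'t13.png')
"
```

```text
t 13.12 tcp [531.3 179.9  29.3] tilt 0.2216 tip [457.2 180.1  21.8] F [ 2.6  0.1 -2.2] M [-0.01 -0.33  0.12] w 18.4
```

View pics/s13.png

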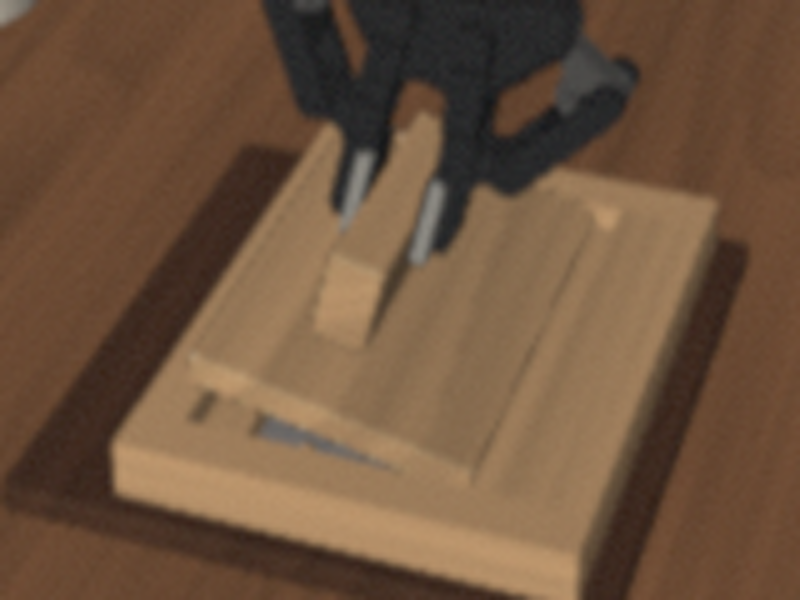

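View pics/t13.png

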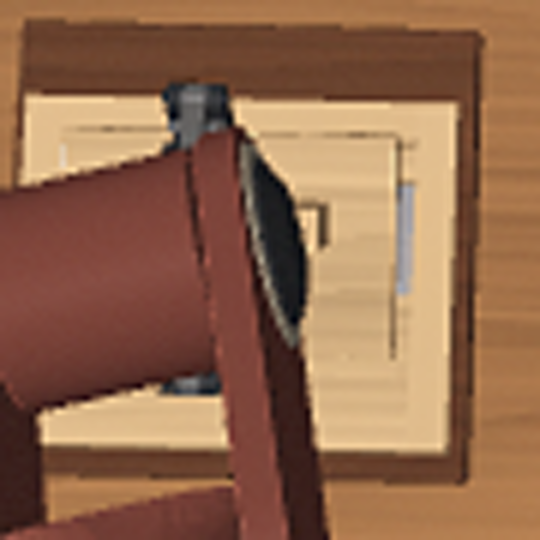

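```bash
python3 -c "
from h import *
T=load('top',13);S=load('side',13)
print(cast(T,f([(62,130),(398,136)],6,(200,220)),56).round(1))
print(cast(T,f([(392,358)],6,(200,220)),36).round(1))
print(cast(S,f([(192,358)],5,(230,260)),56).round(1),cast(S,f([(472,475)],5,(230,260)),36).round(1))
"
```

```text
[[565.  254.   56. ]
 [565.9 104.3  56. ]]
[[468.4 104.8  36. ]]
[[564.7 253.9  56. ]] [[467.4 255.5  36. ]]
```

play_rows(
  motion=[
    {"gripper":0,"x":-0.98,"y":0,"z":-0.22,"rx":0,"ry":0,"rz":0},
    {"gripper":0,"x":0,"y":0,"z":0,"rx":0,"ry":0,"rz":0},
  ],
)

```text
t: 13.38
tcp_pos: [530.2, 179.9, 29.3]
ee_rot: [0.0, 0.994, -0.002, 0.11]
ft_force: [3.4, -0.0, -2.3]
grip_width: 18.5
```

```bash
python3 -c "
from g import *
tip()"
```

```text
t 13.38 tcp [530.2 179.9  29.3] tilt 0.2212 tip [456.  180.1  21.8] F [ 3.4 -0.  -2.3] M [ 0.06 -0.43  0.16] w 18.5
```

play_rows(
  motion=[
    {"gripper":0,"x":-0.6,"y":0,"z":0.3,"rx":0,"ry":0,"rz":0},
    {"gripper":0,"x":-0.6,"y":0,"z":0,"rx":0,"ry":0,"rz":0},
    {"gripper":0,"x":0,"y":0,"z":0,"rx":0,"ry":0,"rz":0},
  ],
)

```text
t: 13.63
tcp_pos: [529.3, 179.9, 29.0]
ee_rot: [0.0, 0.994, -0.002, 0.111]
ft_force: [3.2, 0.8, -0.1]
grip_width: 18.3
```

play_rows(
  motion=[
    {"gripper":0,"x":-0.6,"y":0,"z":0,"rx":0,"ry":0,"rz":0},
    {"gripper":0,"x":0,"y":0,"z":0,"rx":0,"ry":0,"rz":0},
  ],
)

```text
t: 13.8
tcp_pos: [528.6, 179.9, 28.8]
ee_rot: [0.0, 0.994, -0.002, 0.11]
ft_force: [3.5, 0.5, -0.1]
grip_width: 18.1
```

```bash
python3 -c "
from g import *
tip()"
```

```text
t 13.8 tcp [528.6 179.9  28.8] tilt 0.2213 tip [454.4 180.2  21.3] F [ 3.5  0.5 -0.1] M [ 0.08 -0.53  0.13] w 18.1
```

play_rows(
  motion=[
    {"gripper":0,"x":-0.6,"y":0,"z":-0.2,"rx":0,"ry":0,"rz":0},
    {"gripper":0,"x":-0.5,"y":0,"z":-0.2,"rx":0,"ry":0,"rz":0},
    {"gripper":0,"x":0,"y":0,"z":0,"rx":0,"ry":0,"rz":0},
  ],
)

```text
t: 14.05
tcp_pos: [527.3, 179.9, 28.8]
ee_rot: [0.0, 0.994, -0.002, 0.11]
ft_force: [4.4, 0.6, -0.7]
grip_width: 18.1
```

play_rows(
  motion=[
    {"gripper":0,"x":-0.2,"y":0,"z":1.47,"rx":0,"ry":-0.02,"rz":0},
    {"gripper":0,"x":-0.2,"y":0,"z":1.47,"rx":0,"ry":-0.02,"rz":0},
    {"gripper":0,"x":0,"y":0,"z":0,"rx":0,"ry":0,"rz":0},
  ],
)

```text
t: 14.3
tcp_pos: [527.9, 179.8, 25.5]
ee_rot: [0.0, 0.996, -0.002, 0.089]
ft_force: [4.2, 1.0, -0.9]
grip_width: 18.4
```

```bash
python3 -c "
from g import *
tip()"
```

```text
t 14.3 tcp [527.9 179.8  25.5] tilt 0.179 tip [453.5 180.1  21.2] F [ 4.2  1.  -0.9] M [ 0.14 -0.64  0.24] w 18.4
```

play_rows(
  motion=[
    {"gripper":0,"x":-0.2,"y":0,"z":1.47,"rx":0,"ry":-0.02,"rz":0},
    {"gripper":0,"x":-0.2,"y":0,"z":1.47,"rx":0,"ry":-0.02,"rz":0},
    {"gripper":0,"x":-0.2,"y":0,"z":1.47,"rx":0,"ry":-0.02,"rz":0},
    {"gripper":0,"x":0,"y":0,"z":0,"rx":0,"ry":0,"rz":0},
  ],
)

```text
t: 14.63
tcp_pos: [527.9, 179.8, 20.8]
ee_rot: [-0.0, 0.998, -0.002, 0.059]
ft_force: [4.9, 0.8, -0.1]
grip_width: 18.3
```

```bash
python3 -c "
from g import *
from h import *
tip()
d=snap('side',14)
crop(d,230,260,390,380,5,'s14.png')
"
```

```text
t 14.63 tcp [527.9 179.8  20.8] tilt 0.1182 tip [453.3 180.1  21. ] F [ 4.9  0.8 -0.1] M [ 0.19 -0.78  0.11] w 18.3
```

View pics/s14.png

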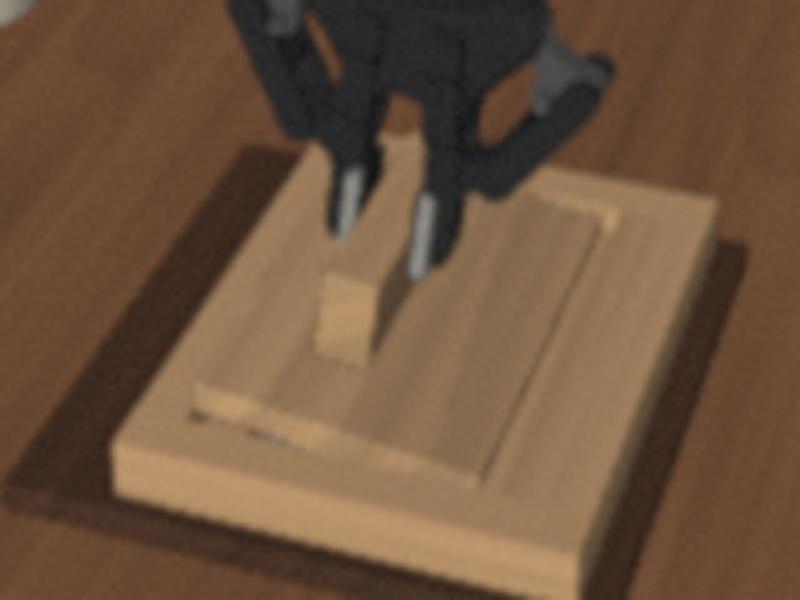

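play_rows(
  motion=[
    {"gripper":0,"x":-0.2,"y":0,"z":1.47,"rx":0,"ry":-0.02,"rz":0},
    {"gripper":0,"x":-0.1,"y":0,"z":0.74,"rx":0,"ry":-0.01,"rz":0},
    {"gripper":0,"x":0,"y":0,"z":0,"rx":0,"ry":0,"rz":0},
  ],
)

```text
t: 14.93
tcp_pos: [527.4, 179.8, 18.6]
ee_rot: [0.0, 0.999, -0.002, 0.044]
ft_force: [5.1, 1.2, -0.7]
grip_width: 18.3
```

play_rows(
  motion=[
    {"gripper":0,"x":-0.2,"y":0,"z":1.47,"rx":0,"ry":-0.02,"rz":0},
    {"gripper":0,"x":0,"y":0,"z":0,"rx":0,"ry":0,"rz":0},
  ],
)

```text
t: 15.1
tcp_pos: [527.3, 179.8, 17.1]
ee_rot: [-0.0, 0.999, -0.002, 0.034]
ft_force: [4.9, 2.2, 0.1]
grip_width: 18.4
```

```bash
python3 -c "
from g import *
tip()"
```

```text
t 15.1 tcp [527.3 179.8  17.1] tilt 0.0685 tip [452.9 180.1  21. ] F [4.9 2.2 0.1] M [ 0.22 -0.7   0.16] w 18.4
```

play_rows(
  motion=[
    {"gripper":0,"x":-0.1,"y":0,"z":1.47,"rx":0,"ry":-0.02,"rz":0},
    {"gripper":0,"x":-0.05,"y":0,"z":0.74,"rx":0,"ry":-0.01,"rz":0},
    {"gripper":0,"x":0,"y":0,"z":0,"rx":0,"ry":0,"rz":0},
  ],
)

```text
t: 15.35
tcp_pos: [527.2, 179.8, 14.8]
ee_rot: [-0.0, 1.0, -0.002, 0.019]
ft_force: [4.1, 1.5, -0.4]
grip_width: 18.5
```

play_rows(
  motion=[
    {"gripper":0,"x":0,"y":0,"z":1.1,"rx":0,"ry":-0.015,"rz":0},
    {"gripper":0,"x":0,"y":0,"z":0,"rx":0,"ry":0,"rz":0},
  ],
)

```text
t: 15.52
tcp_pos: [527.2, 179.8, 13.8]
ee_rot: [-0.0, 1.0, -0.002, 0.012]
ft_force: [3.9, 2.7, 0.2]
grip_width: 18.4
```

```bash
python3 -c "
from g import *
from h import *
tip()
d=snap('side',15)
crop(d,230,260,390,380,5,'s15.png')
"
```

```text
t 15.52 tcp [527.2 179.8  13.8] tilt 0.0237 tip [453.  180.1  21. ] F [3.9 2.7 0.2] M [ 0.24 -0.67  0.15] w 18.4
```

View pics/s15.png

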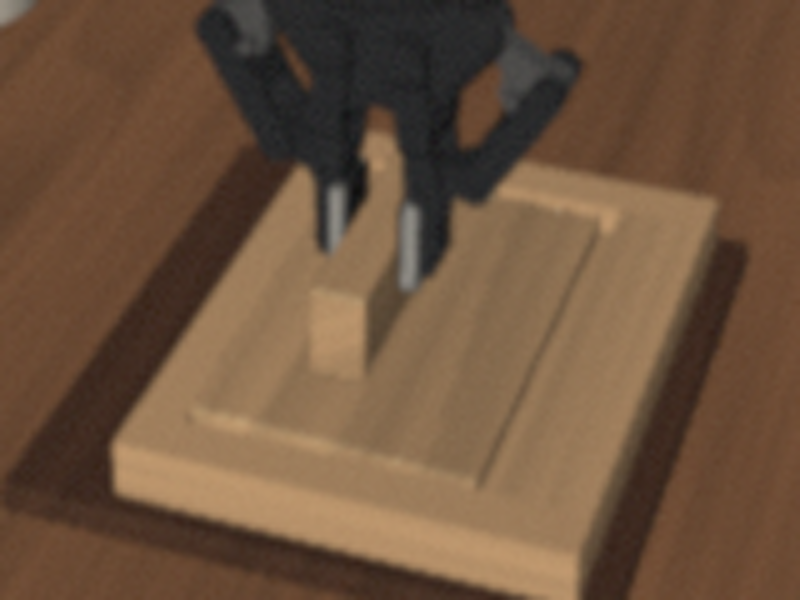

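play_rows(
  motion=[
    {"gripper":0,"x":0,"y":0,"z":1.1,"rx":0,"ry":-0.015,"rz":0},
    {"gripper":0,"x":0,"y":0,"z":0,"rx":0,"ry":0,"rz":0},
  ],
)

```text
t: 15.73
tcp_pos: [527.2, 179.8, 12.7]
ee_rot: [-0.0, 1.0, -0.002, 0.004]
ft_force: [4.2, 1.7, -0.3]
grip_width: 18.6
```

play_rows(
  motion=[
    {"gripper":0,"x":0,"y":0,"z":0.7,"rx":0,"ry":-0.008,"rz":0},
    {"gripper":0,"x":0,"y":0,"z":0,"rx":0,"ry":0,"rz":0},
  ],
)

```text
t: 15.9
tcp_pos: [527.2, 179.8, 12.1]
ee_rot: [-0.0, 1.0, -0.002, 0.001]
ft_force: [3.6, 2.4, -1.2]
grip_width: 18.5
```

```bash
python3 -c "
from g import *
tip()"
```

```text
t 15.9 tcp [527.2 179.8  12.1] tilt 0.0012 tip [453.2 180.1  21. ] F [ 3.6  2.4 -1.2] M [ 0.23 -0.64  0.11] w 18.5
```

play_rows(
  motion=[
    {"gripper":0,"x":0,"y":0,"z":0.6,"rx":0,"ry":-0.006,"rz":0},
    {"gripper":0,"x":0,"y":0,"z":0,"rx":0,"ry":0,"rz":0},
  ],
)

```text
t: 16.07
tcp_pos: [527.0, 179.8, 12.0]
ee_rot: [0.0, 1.0, -0.002, -0.003]
ft_force: [-0.8, 0.9, 4.8]
grip_width: 18.4
```

play_rows(
  motion=[
    {"gripper":0,"x":0,"y":0,"z":0.6,"rx":0,"ry":-0.006,"rz":0},
    {"gripper":0,"x":0,"y":0,"z":0,"rx":0,"ry":0,"rz":0},
  ],
)

```text
t: 16.23
tcp_pos: [526.9, 179.8, 12.2]
ee_rot: [0.0, 1.0, -0.002, -0.006]
ft_force: [-3.6, 1.0, 8.5]
grip_width: 18.2
```

```bash
python3 -c "
from g import *
tip()"
```

```text
t 16.23 tcp [526.9 179.8  12.2] tilt -0.0115 tip [453.1 180.   22. ] F [-3.6  1.   8.5] M [0.1  0.11 0.18] w 18.2
```

play_rows(
  motion=[
    {"gripper":0,"x":0,"y":0,"z":-0.2,"rx":0,"ry":0.008,"rz":0},
    {"gripper":0,"x":0,"y":0,"z":0,"rx":0,"ry":0,"rz":0},
  ],
)

```text
t: 16.4
tcp_pos: [527.3, 179.7, 12.0]
ee_rot: [0.0, 1.0, -0.002, -0.001]
ft_force: [0.1, 1.4, 5.1]
grip_width: 18.0
```

```bash
python3 -c "
from g import *
from h import *
tip()
d=snap('side',16)
crop(d,230,260,390,380,5,'s16.png')
d=snap('top',16)
crop(d,190,215,290,305,6,'t16.png')
"
```

```text
t 16.4 tcp [527.3 179.7  12. ] tilt -0.0016 tip [453.3 180.   21.1] F [0.1 1.4 5.1] M [ 0.12 -0.14  0.22] w 18.0
```

View pics/s16.png

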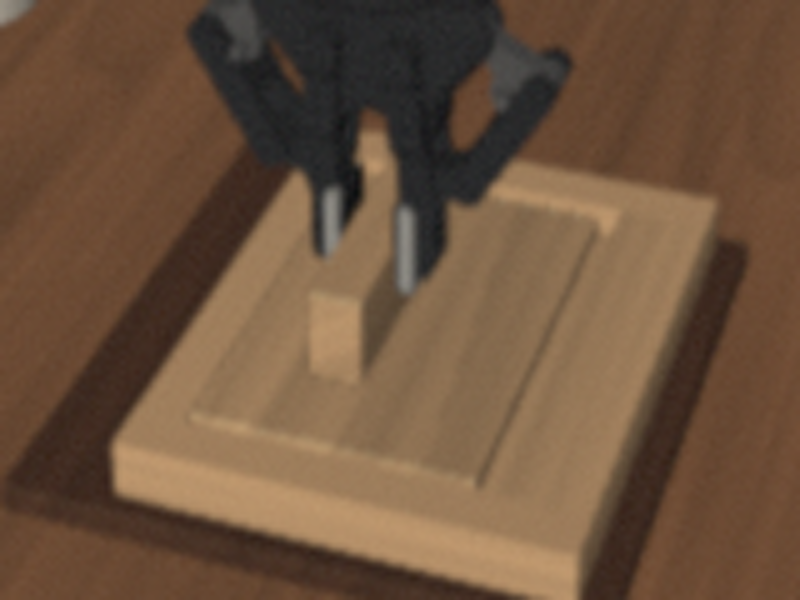

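View pics/t16.png

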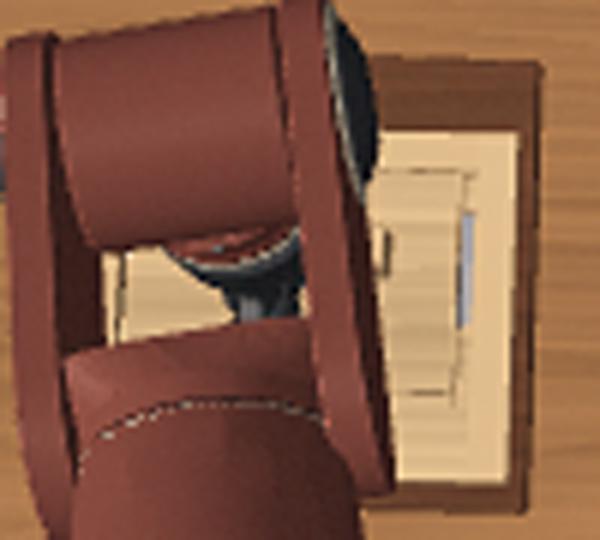

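play_rows(
  motion=[
    {"gripper":0,"x":0,"y":0,"z":-0.5,"rx":0,"ry":0,"rz":0},
    {"gripper":60,"x":0,"y":0,"z":0,"rx":0,"ry":0,"rz":0},
    {"gripper":60,"x":0,"y":0,"z":0,"rx":0,"ry":0,"rz":0},
    {"gripper":60,"x":0,"y":0,"z":0,"rx":0,"ry":0,"rz":0},
    {"gripper":60,"x":0,"y":0,"z":0,"rx":0,"ry":0,"rz":0},
    {"gripper":60,"x":0,"y":0,"z":0,"rx":0,"ry":0,"rz":0},
  ],
)

```text
t: 17.0
tcp_pos: [526.5, 179.6, 11.1]
ee_rot: [0.0, 1.0, -0.002, -0.002]
ft_force: [0.4, -0.5, -0.1]
grip_width: 51.0
```

```bash
python3 -c "
from g import *
from h import *
tip()
d=snap('side',17)
crop(d,230,260,390,380,5,'s17.png')
"
```

```text
t 17.0 tcp [526.5 179.6  11.1] tilt -0.0034 tip [452.6 179.9  20.3] F [ 0.4 -0.5 -0.1] M [ 0.    0.01 -0.  ] w 51.0
```

View pics/s17.png

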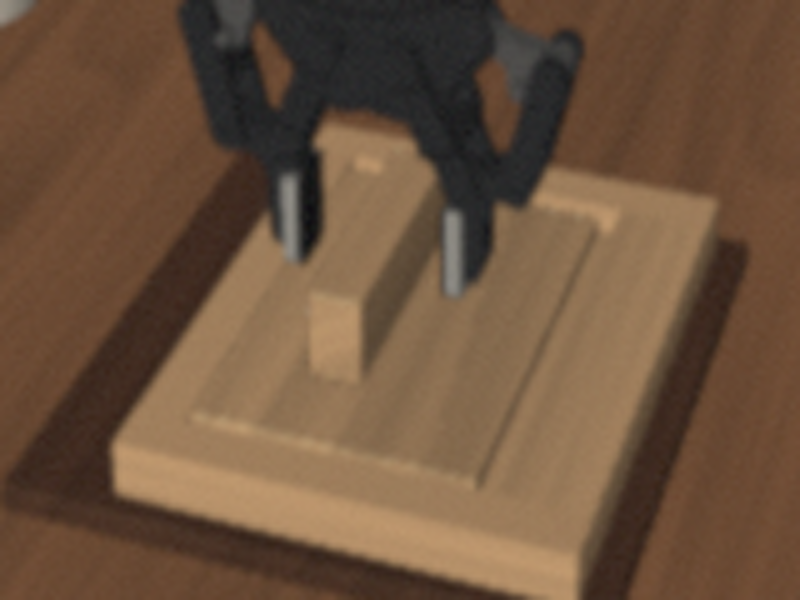

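play_rows(
  motion=[
    {"gripper":60,"x":0,"y":0,"z":-8,"rx":0,"ry":0,"rz":0},
    {"gripper":60,"x":0,"y":0,"z":-20,"rx":0,"ry":0,"rz":0},
    {"gripper":60,"x":0,"y":0,"z":-30,"rx":0,"ry":0,"rz":0},
    {"gripper":60,"x":0,"y":0,"z":-30,"rx":0,"ry":0,"rz":0},
    {"gripper":60,"x":0,"y":0,"z":-30,"rx":0,"ry":0,"rz":0},
    {"gripper":60,"x":0,"y":35,"z":-10,"rx":0,"ry":0,"rz":0},
    {"gripper":60,"x":0,"y":35,"z":0,"rx":0,"ry":0,"rz":0},
    {"gripper":60,"x":0,"y":35,"z":0,"rx":0,"ry":0,"rz":0},
    {"gripper":60,"x":0,"y":35,"z":0,"rx":0,"ry":0,"rz":0},
    {"gripper":60,"x":0,"y":35,"z":0,"rx":0,"ry":0,"rz":0},
  ],
)

```text
t: 17.88
tcp_pos: [526.6, 3.3, 140.7]
ee_rot: [0.0, 1.0, -0.002, -0.0]
ft_force: [1.4, 1.5, -0.1]
grip_width: 51.1
```

play_rows(
  motion=[
    {"gripper":60,"x":0,"y":35,"z":0,"rx":0,"ry":0,"rz":0},
    {"gripper":60,"x":0,"y":35,"z":0,"rx":0,"ry":0,"rz":0},
    {"gripper":60,"x":0,"y":35,"z":0,"rx":0,"ry":0,"rz":0},
    {"gripper":60,"x":0,"y":0,"z":0,"rx":0,"ry":0,"rz":0},
    {"gripper":60,"x":0,"y":0,"z":0,"rx":0,"ry":0,"rz":0},
  ],
)

```text
t: 18.3
tcp_pos: [526.3, -101.7, 140.3]
ee_rot: [-0.0, 1.0, -0.004, -0.001]
ft_force: [-0.7, 0.1, -0.3]
grip_width: 51.0
```

```bash
python3 -c "
from g import *
from h import *
tip()
d=snap('side',18)
crop(d,230,260,390,380,5,'s18.png')
d=snap('top',18)
crop(d,190,215,290,305,6,'t18.png')
"
```

```text
t 18.3 tcp [ 526.3 -101.7  140.3] tilt -0.0015 tip [ 452.3 -101.1  149.4] F [-0.7  0.1 -0.3] M [ 0.1  -0.03 -0.04] w 51.0
```

View pics/s18.png

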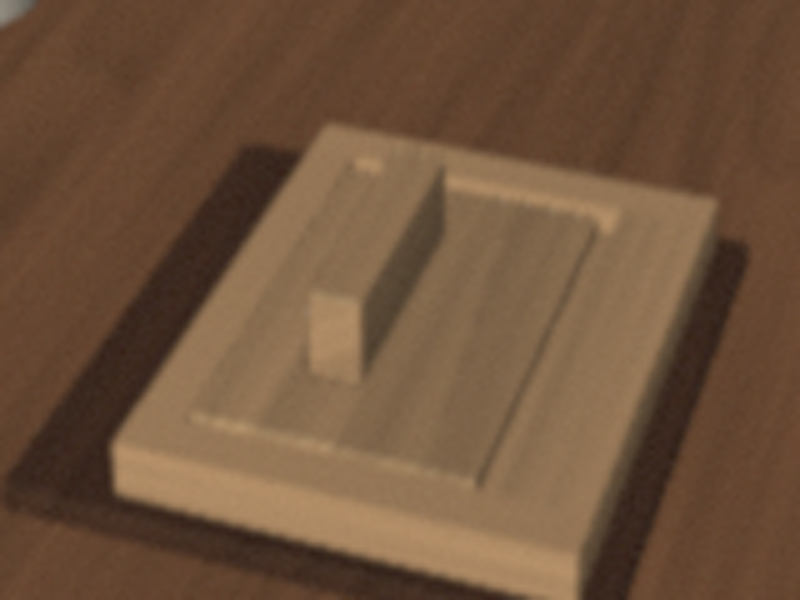

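View pics/t18.png

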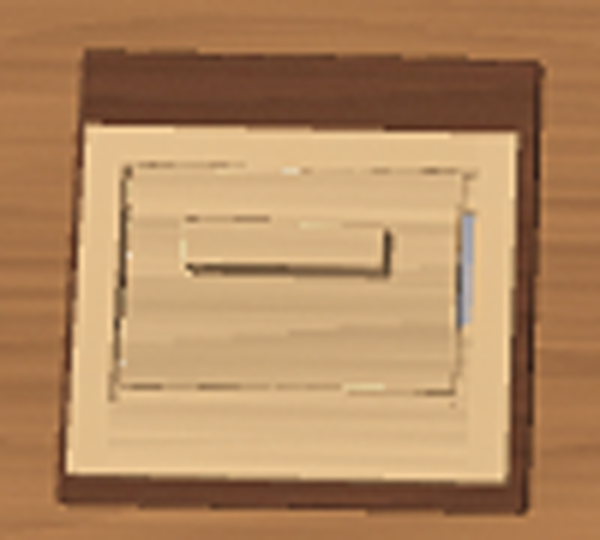

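View pics/top18.png

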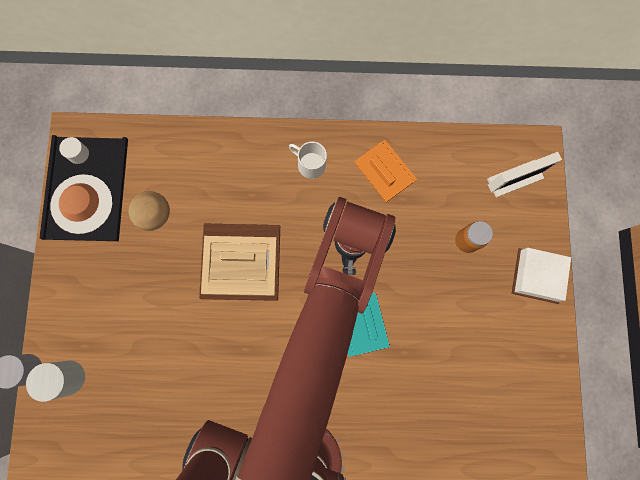

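```bash
python3 -c "
from h import *
T=load('top',18);S=load('side',18)
c=cast(T,f([(127,166),(466,172),(121,387),(454,392)],6,(190,215)),34);print(c.round(1),c.mean(0).round(1))
print('rail',cast(T,f([(183,217),(388,226),(388,272),(186,270)],6,(190,215)),70).mean(0).round(1))
print('side',cast(S,f([(192,417),(478,485),(598,222)],5,(230,260)),34).round(1))
print('inner wall/top',cast(T,f([(124,165),(476,172)],6,(190,215)),34).round(1))
print('rail side',cast(S,f([(310,292),(362,297),(445,168)],5,(230,260)),70).round(1))
"
```

```text
[[566.2 255.9  34. ]
 [567.2 102.3  34. ]
 [465.7 252.8  34. ]
 [466.9 104.   34. ]] [516.5 178.7  34. ]
rail [525.7 177.2  70. ]
side [[564.2 257.5  34. ]
 [464.8 257.1  34. ]
 [465.7 109.1  34. ]]
inner wall/top [[566.6 257.3  34. ]
 [567.3  97.8  34. ]]
rail side [[534.1 225.4  70. ]
 [516.9 222.2  70. ]
 [514.4 143.5  70. ]]
```

```bash
python3 -c "
from plant import env
print(env.sign_off())"
```

```text
the job is handed in; nothing more can be done
None
```

The board is back in the crumb station, and I handed the job in at about 18.4 s. I lifted it by its rail and set its tongue into the groove at about 0.22 rad of tilt. I then pushed in against the spring strip, lowered the far edge behind the rim, let go and backed off.

**Forces:** The strip was first felt with the tongue tip at about x = 457.5 mm, and I pressed it in about 4 mm. The push read about 4–5 N, and the largest reading was about 11 N, after allowing for the board's weight, as the board came flat. My readings were taken between moves, so a brief peak could have been missed, but nothing came near the 25 N limit.

**Last checks:**
- **Fit:** In both views the plate lies flat at frame-top height. Its +x edge is against the rim (top view x ≈ 566–567, rim ≈ 566), and it is inside both side walls.
- **Off-centre:** The board sits slightly towards the +y wall.
- **Surroundings:** The mug, loaf, jar and the look-alikes look unmoved in the final picture, and the gripper was clear of everything.

**What disagreed:** The reported tool point lay about 30 mm past the visible fingertips along the tool. I went by pictures and felt contact for heights instead. The strip lay about 1.5 mm to +x of where the pictures put it, so I trusted the feel for the push. I did not tug the board to test the lock; I judged it from the strip being pressed in and the edge seated behind the rim.

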